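Load the bedside dehumidifier dock with the right cartridge sleeves and start it

TASK

Recharge the dehumidifier cartridges: push every sleeve whose bore matches the dock's spigots fully home, each on a spigot of its own, and once they are all on press the dock's white sprung plunger all the way down for a moment and let it come back up. Put the sleeves that are too narrow or too wide, including one that may have been left on the dock, into the shallow wooden tray, and leave the other things on the nightstand where they are.

Things in the scene. Friction and masses are not known exactly. Their poses are not given: they have to be found in the camera images.
- dock: Recharge dock, fixed (does not move): grey plastic slab 90 (x) x 290 (y) x 20 mm, origin at the centre of its underside, z up. Along its own y axis, in a row at x = 0: three plain steel spigots at y = +105, +35 and -35 mm and the plunger at y = -105 mm. Each spigot is 24 mm in diameter and stands 28 mm above the slab; its top 6 mm is a cone narrowing to 15 mm as a lead-in.
- tray: Shallow open wooden tray, fixed: 128 (x) x 240 (y) x 26 mm outside, walls and floor 4 mm thick. Origin at the centre of its underside.
- tray_floor (a point): Centre of the tray's inner floor, axes as the tray's (x across its 120 mm inner width, y along its 232 mm inner length, z up).
- plunger (a joint): Sprung start plunger of the dock, slides straight down: 0 = up (at rest), 0.012 = fully down (m). Needs about 3 N to start moving and 8 N fully down; springs back up when let go.
- plunger_top (a point): Centre of the top face of the plunger's white round cap (34 mm in diameter, 8 mm thick), 53 mm above the table when up; it rides with the cap. Below the cap is a black collar 42 mm in diameter whose top is 12 mm above the slab; the cap is stopped at full stroke just above it.
- gauge: White plastic humidity gauge, loose, standing, 28 x 70 x 60 mm high; origin at the centre of its underside. Bystander.
- tin: Stainless lunch tin, closed, loose, 114 x 154 x 57 mm high; origin at the centre of its underside. Bystander.
- paperweight: Green glass dome paperweight, loose, 72 mm in diameter, 44 mm high; origin at the centre of its underside. Bystander.
- phone_grip: Orange phone grip, loose, a double disc 40 mm in diameter, 14 mm high; origin at the centre of its underside. Bystander.
- seat1 (a point): Foot of spigot 1 (dock y = +105 mm): on the spigot's axis, level with the dock's top face, 20 mm above the table. The spigot's tip is 28 mm above this point.
- seat2 (a point): Foot of spigot 2 (dock y = +35 mm): on the spigot's axis, level with the dock's top face, 20 mm above the table. The spigot's tip is 28 mm above this point.
- seat3 (a point): Foot of spigot 3 (dock y = -35 mm): on the spigot's axis, level with the dock's top face, 20 mm above the table. The spigot's tip is 28 mm above this point.
- match1: White rigid plastic cartridge sleeve of the matching size (may be absent): open tube 42 mm outside diameter, 26 mm bore, 44 mm tall, 60 g, standing upright on the table. Origin at the centre of the tube, z along its axis; either end may go down. Fully home on a spigot, its origin is 22 mm above the spigot's foot.
- match2: White rigid plastic cartridge sleeve of the matching size (may be absent): open tube 42 mm outside diameter, 26 mm bore, 44 mm tall, 60 g, standing upright on the table. Origin at the centre of the tube, z along its axis; either end may go down. Fully home on a spigot, its origin is 22 mm above the spigot's foot.
- match3: White rigid plastic cartridge sleeve of the matching size (may be absent): open tube 42 mm outside diameter, 26 mm bore, 44 mm tall, 60 g, standing upright on the table. Origin at the centre of the tube, z along its axis; either end may go down. Fully home on a spigot, its origin is 22 mm above the spigot's foot.
- narrow1: White rigid sleeve, too narrow for the spigots (may be absent): 34 mm outside diameter, 18 mm bore, 44 mm tall, about 45 g, standing upright on the table. Origin at the centre of the tube, z along its axis.
- narrow2: White rigid sleeve, too narrow for the spigots (may be absent): 34 mm outside diameter, 18 mm bore, 44 mm tall, about 45 g, standing upright on the table. Origin at the centre of the tube, z along its axis.
- narrow3: White rigid sleeve, too narrow for the spigots (may be absent): 34 mm outside diameter, 18 mm bore, 44 mm tall, about 45 g, standing upright on the table. Origin at the centre of the tube, z along its axis.
- wide: White rigid sleeve, too wide for the spigots (may be absent): 50 mm outside diameter, 34 mm bore, 44 mm tall, about 75 g; left standing loosely over the middle spigot at the start. Origin at the centre of the tube, z along its axis.
Not all that is in view belongs to the job. What is shaped like the match3 but yellow is not meant. What is shaped like the match2 but orange is not meant.

How it is judged:
By the outcome, as a careful person would: the job done as asked, in the order asked, and still so for the second after the job is handed in, with the robot touching nothing.
Of match1, match2, match3 only 2 to 3 are there at a start; the rules pass over those that are not, and their reading is None.
Of narrow1, narrow2, narrow3, wide only 3 to 4 are there at a start; the rules pass over those that are not, and their reading is None.
At some moment in a run one of match1, match2, match3, narrow1, narrow2, narrow3 may be knocked a few centimetres aside while the robot is not near it.
It also fails if it takes over 210 s, if anything falls off the work surface, if the arm or the gripper's body presses on something with over 40 N, if the wrist force passes 120 N, or if a joint passes its speed limit or range.

ROBOT

A 7-joint arm with a two-finger parallel gripper is mounted at the origin on the work surface. World frame = base frame: x ahead of the robot, y to its left, z up, the work surface at z = 0. Lengths are in m, angles in rad, forces in N, time in s.
With the tool pointing down it reaches from about 0.35 to 0.9 m from the base axis. Payload 8.1 kg.
Tool frame: the origin (TCP) lies at the centre of the arm's flange, where the gripper is bolted on; the fingertips stand 178 mm ahead of it and the grasp point (between the pads) lies 159 mm ahead of it (ctrl.grip_point_offset is the z of the grasp point in the tool frame, in m); z points along the fingers, y is the line along which they close (so a half turn about z gives the same grasp; the last joint's range is limited). The gripper opens to 92 mm and grips with 3 to 60 N. Pads are 19 mm wide; open, the fingers measure 130 mm over their backs; the gripper's body (75 mm by 190 mm) begins 47 mm behind the grasp point.
Start: joints at [1.211, 0.434, 0.025, 1.573, -0.012, 1.134, -0.075], TCP at [0.159, -0.605, 0.405] pointing down, gripper open.
Joint ranges: [-2.62, 2.62], [-0.44, 2.09], [-1.27, 1.32], [0.08, 2.57], [-1.32, 4.46], [0.12, 2], [-2.74, 2.74]. Speed limits (rad/s): [2.22, 2.22, 3.01, 3.01, 3.14, 3.14, 3.14].

INTERFACE

Orientations are given as a rotation vector (axis times angle).
In Python, from station import status, vision, order, ctrl gives the robot as it stands. The module is installed in compiled form; this text tells all that it offers.
- The arm moves only by the shell command python3 -m pendant 'ROWS' [OPENING] [FORCE]. ROWS is JSON, a list of rows, each an object of numbers: "x", "y", "z": the shift along the tool's x, y, z as a fraction of full scale; "ax", "ay", "az": the turn, a rotation vector about the tool's x, y, z as a fraction of full scale. In form: [{"x": .., "y": .., "z": .., "ax": .., "ay": .., "az": ..}, ...]. A call has 1 to 5 rows; each row shifts and turns the commanded pose from where the row before left it, along the tool's axes as they then stand; what a row does not reach is not made up. Full scale, the value 1, is 20 mm for a shift and 4 degrees for a turn. A row lasts 1/8 s, in which the tool goes at most 62.5 mm and 10.7 degrees, less where a joint would pass 70% of its speed; a pose out of reach is approached as far as the arm can. A call with a number of a shift or a turn outside -1 to 1 is refused whole. A call with a gripper value outside its range is refused whole. OPENING is the opening, from 0 (shut) to 1 (fully open), set as the call begins (- or left out, the last holds). The fingers move at their own pace and stop on an object; FORCE is the grip in N (left out, the last holds). Time passes only in rows, so rows that do not move let the fingers close. It gives the time, the measured TCP pose, the force, the opening and the grip force at its end, in the units of the state.
- status.read_state(): the state, without advancing time (a new reading comes with each control period).
- vision.get_image(name): name is "side" or "top"; returns a dict with "color" (384x512x3 uint8, red, green, blue), "fx", "fy", "cx", "cy" (pixels), "rvec" (rotation vector, rad) and "tvec" (3), from world to camera coordinates, as OpenCV has them. Camera axes: x right, y down, z forward; pixel columns grow to the right and rows downward; lengths in m; the calibration is good to about 2 mm. A picture is of the moment at which its call begins. There is no depth.
- order.job_done(): hands the job in; it is judged then, once.
The state is a dict: "t": time; "joints": joint angles; "joint_vel": joint speeds; "tau": joint torques, N m; "tcp_pos": TCP position; "tcp_rot": TCP orientation; "wrist_force": force on the tool from outside, world axes, zero at the start; "moment": the same for the moment, N m; "finger_gap": finger opening in m; "finger_force": force on a finger pad.
Only numpy, scipy, OpenCV 4.12 (cv2) and the standard library are available. Lean on these libraries where they do the work, as an engineer would, in place of code of your own. Each camera call takes 0.05 s, during which the arm holds its last target. There are 200 camera calls.

## Working session

There is one attempt and no reset: what is moved stays moved. The work goes in short steps, Python scripts to look and compute and a shell command to move; the robot and the scene stay as the last step left them, time stands still between calls to the robot, and variables do not carry over. Pictures are saved under pics/ and viewed, at most 14 in all, crops included, and the job is handed in when it is done.

```bash
mkdir -p pics
python3 - <<'E'
from station import status, vision, ctrl
import cv2,numpy as np
s=status.read_state();print({k:np.round(v,3).tolist() for k,v in s.items()},ctrl.grip_point_offset)
for n in("side","top"):
    im=vision.get_image(n);np.savez(f'{n}0.npz',**im)
    cv2.imwrite(f'pics/{n}0.png',cv2.resize(im['color'][:,:,::-1],(800,600),interpolation=cv2.INTER_CUBIC))
    R=cv2.Rodrigues(np.array(im['rvec']))[0];print(n,im['fx'],im['fy'],im['cx'],im['cy'],-R.T@im['tvec'],R.round(3).tolist())
E
```

```text
{'t': 0.0, 'joints': [1.211, 0.435, 0.025, 1.574, -0.012, 1.134, -0.075], 'joint_vel': [0.002, 0.001, -0.001, -0.001, 0.0, -0.001, 0.001], 'tau': [-0.0, -66.785, 0.985, -31.447, -0.061, 0.043, 0.0], 'tcp_pos': [0.159, -0.604, 0.404], 'tcp_rot': [-3.114, -0.402, 0.001], 'wrist_force': [-0.416, -0.232, 0.079], 'moment': [-0.005, -0.012, 0.045], 'finger_force': 0.0, 'finger_gap': 0.092} 0.1592
side 375.60909190043935 375.60909190043935 248.98916450669105 189.74940489017405 [ 0.31811529 -0.67010637  0.8206615 ] [[0.918, -0.397, -0.009], [-0.292, -0.661, -0.691], [0.268, 0.638, -0.722]]
top 454.13546439838825 454.13546439838825 254.08919433802825 198.07746459715858 [ 0.40217034 -0.00185897  1.29116073] [[-0.027, -1.0, 0.001], [-0.987, 0.026, -0.158], [0.158, -0.005, -0.987]]
```

View pics/top0.png

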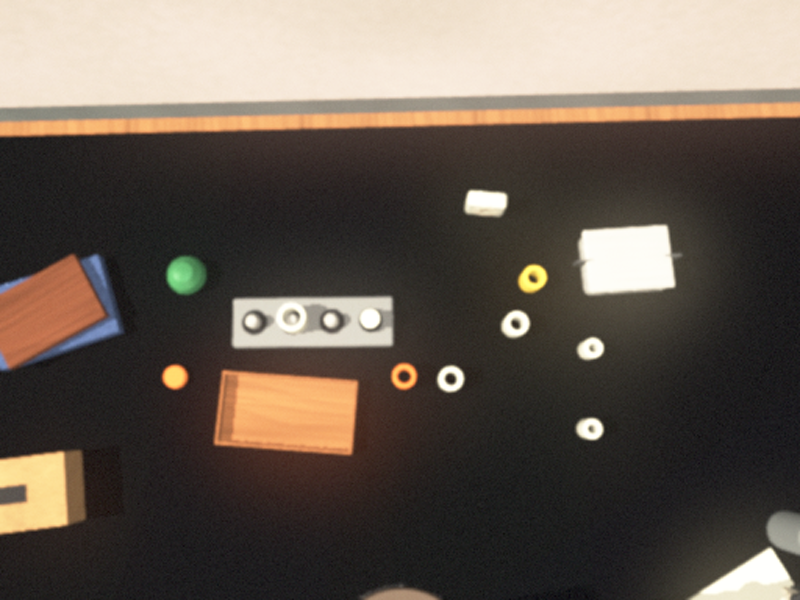

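View pics/side0.png

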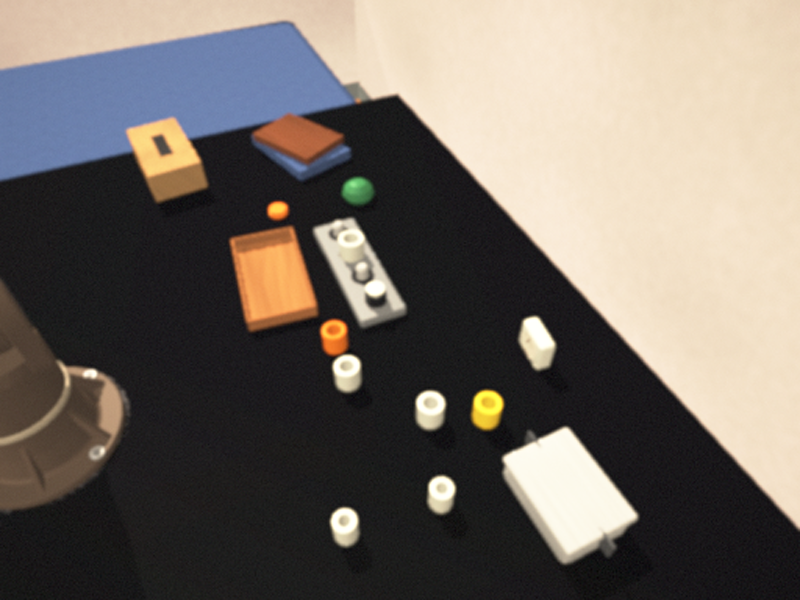

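Top view (800x600): three white wide-type/matching sleeves at (515,323), (450,378) and one over spigot 2 at (291,318); two smaller ones at (590,348) and (590,428). The dock centre is (312,322), the plunger cap (370,319), the tray (287,412). Side view agrees: sleeves at (348,373), (430,410), (441,494), (345,526).

```bash
cat > h.py <<'E'
import cv2,numpy as np
from scipy.optimize import least_squares
def load(tag):
    from station import vision
    d={n:vision.get_image(n) for n in("side","top")}
    for n in d: np.savez(f'{n}{tag}.npz',**d[n])
    return d
def reload(tag): return {n:dict(np.load(f'{n}{tag}.npz')) for n in("side","top")}
def proj(im,P):
    K=np.array([[im['fx'],0,im['cx']],[0,im['fy'],im['cy']],[0,0,1]],float)
    return cv2.projectPoints(np.float64(P).reshape(-1,3),np.array(im['rvec'],float),np.array(im['tvec'],float),K,None)[0].reshape(-1,2)
def blobs(mask,amin=40):
    cs=cv2.findContours(mask.astype(np.uint8),cv2.RETR_EXTERNAL,cv2.CHAIN_APPROX_NONE)[0]; out=[]
    for c in cs:
        f=np.zeros(mask.shape,np.uint8);cv2.drawContours(f,[c],-1,1,-1);a=f.sum()
        if a>amin: ys,xs=np.nonzero(f);out.append((xs.mean(),ys.mean(),int(a)))
    return out
def white(im,t=110):
    c=im['color'].astype(int);return (c.min(2)>t)&((c.max(2)-c.min(2))<60)
T=np.linspace(0,2*np.pi,40)
def cyl(im,x,y,zc,r,h=.044):
    P=[[x+r*np.cos(t),y+r*np.sin(t),z] for z in(zc-h/2,zc+h/2) for t in T]
    q=cv2.convexHull(proj(im,P).astype(np.float32));m=cv2.moments(q);return m['m10']/m['m00'],m['m01']/m['m00'],m['m00']
def fit(d,us,ut,r,h=.044,x0=(.5,0,.022)):
    f=lambda p:np.r_[np.array(cyl(d['side'],*p,r,h)[:2])-us,np.array(cyl(d['top'],*p,r,h)[:2])-ut]
    s=least_squares(f,x0,diff_step=1e-3,x_scale=[.1,.1,.1]);return s.x,np.abs(s.fun).max()
E
python3 - <<'E'
from h import *
d=reload('0')
for n in d:
    print(n,[tuple(np.round(b,1)) for b in blobs(white(d[n])) if b[2]<1200])
B={n:blobs(white(d[n])) for n in d}
def near(n,p): return min(B[n],key=lambda b:np.hypot(b[0]-p[0]/1.5625,b[1]-p[1]/1.5625))
for nm,t,s,r,h in [('A',(515,323),(430,410),.021,.044),('B',(450,378),(348,373),.021,.044),('C',(590,348),(441,494),.017,.044),('D',(590,428),(345,526),.017,.044),('W',(291,318),(350,245),.025,.044),('cap',(370,319),(375,291),.017,.008)]:
    bt,bs=near('top',t),near('side',s)
    p,e=fit(d,bs[:2],bt[:2],r,h);print(nm,p.round(4),'res',round(e,2),'areas top/side',bt[2],bs[2],[round(cyl(d[n],*p,r,h)[2]) for n in('top','side')],'r0',round(np.hypot(*p[:2]),3))
# dock slab, tray in top view
c=d['top']['color'].astype(int);v=c.max(2);sat=v-c.min(2)
m=((sat<45)&(v>60)).astype(np.uint8);m[:,:140]=0;m[:,260:]=0;m[:185]=0;m[230:]=0
m=cv2.morphologyEx(m,cv2.MORPH_CLOSE,np.ones((5,5)));cs=max(cv2.findContours(m,0,1)[0],key=cv2.contourArea)
print('dock rect',cv2.minAreaRect(cs),cv2.boxPoints(cv2.minAreaRect(cs)).round(1).tolist())
m=((c[:,:,0]-c[:,:,2]>50)).astype(np.uint8);m[:,:130]=0;m[:,235:]=0;m[:232]=0;m[295:]=0
cs=max(cv2.findContours(m,0,1)[0],key=cv2.contourArea);print('tray',cv2.boxPoints(cv2.minAreaRect(cs)).round(1).tolist())
E
```

```text
side [(np.float64(220.2), np.float64(336.2), np.float64(347.0)), (np.float64(281.8), np.float64(315.6), np.float64(333.0)), (np.float64(61.9), np.float64(289.2), np.float64(76.0)), (np.float64(11.8), np.float64(278.0), np.float64(70.0)), (np.float64(274.8), np.float64(261.6), np.float64(382.0)), (np.float64(57.4), np.float64(238.9), np.float64(59.0)), (np.float64(221.7), np.float64(237.9), np.float64(342.0)), (np.float64(343.2), np.float64(218.8), np.float64(528.0)), (np.float64(97.6), np.float64(81.1), np.float64(114.0))]
top [(np.float64(256.5), np.float64(381.2), np.float64(159.0)), (np.float64(502.0), np.float64(340.8), np.float64(412.0)), (np.float64(377.1), np.float64(274.1), np.float64(199.0)), (np.float64(288.0), np.float64(242.0), np.float64(236.0)), (np.float64(377.8), np.float64(222.8), np.float64(197.0)), (np.float64(329.5), np.float64(207.0), np.float64(251.0)), (np.float64(8.3), np.float64(182.5), np.float64(42.0)), (np.float64(310.4), np.float64(129.5), np.float64(400.0))]
A [ 0.5737 -0.2197  0.0244] res 0.17 areas top/side 251 382 [223, 359] r0 0.614
B [ 0.4786 -0.0991  0.0248] res 0.18 areas top/side 236 342 [203, 327] r0 0.489
C [ 0.5258 -0.3523  0.0249] res 0.26 areas top/side 197 333 [171, 314] r0 0.633
D [ 0.3848 -0.3408  0.0244] res 0.31 areas top/side 199 347 [175, 333] r0 0.514
W [ 5.917e-01  1.479e-01 -2.000e-04] res 0.73 areas top/side 3281 1959 [284, 295] r0 0.61
cap [ 5.920e-01  1.483e-01 -2.000e-04] res 0.68 areas top/side 3281 1959 [115, 82] r0 0.61
dock rect ((200.99996948242188, 206.99998474121094), (115.99998474121094, 43.99999237060547), -0.0) [[143.0, 229.0], [143.0, 185.0], [259.0, 185.0], [259.0, 229.0]]
tray [[135.6999969482422, 284.8999938964844], [139.6999969482422, 235.10000610351562], [229.8000030517578, 242.3000030517578], [225.8000030517578, 292.1000061035156]]
```

Run:
```python
from h import *
d=reload('0')
for n,(x,y) in {'top':(200,206),'side':(230,175)}.items():
    print(n,d[n]['color'][y-20:y+20:8,x-50:x+60:10].max(2).tolist())
for th in (180,200,215):
  B={n:blobs(white(d[n],th),20) for n in d}
  near=lambda n,p: min(B[n],key=lambda b:np.hypot(b[0]-p[0]/1.5625,b[1]-p[1]/1.5625))
  for nm,t,s,r,h in [('W',(291,318),(350,245),.025,.044),('cap',(370,319),(375,291),.017,.008)]:
    bt,bs=near('top',t),near('side',s);p,e=fit(d,bs[:2],bt[:2],r,h);print(th,nm,p.round(4),round(e,2),bt[2],bs[2],[round(cyl(d[n],*p,r,h)[2]) for n in('top','side')])
def silh(n,mask,L,W,H,x0):
    # pose by matching silhouette of a box (both views)
    def cost(p):
        out=[]
        for k in n:
            c,s=np.cos(p[2]),np.sin(p[2]);P=[[p[0]+c*a*L/2-s*b*W/2,p[1]+s*a*L/2+c*b*W/2,z] for a in(-1,1) for b in(-1,1) for z in(0,H)]
            q=cv2.convexHull((proj(d[k],P)*16).round().astype(np.int32));im=np.zeros(mask[k].shape,np.uint8);cv2.fillConvexPoly(im,q,255,cv2.LINE_AA,4)
            out.append(np.abs(im/255.-mask[k]).sum())
        return sum(out)
    from scipy.optimize import minimize
    r=minimize(cost,x0,method='Nelder-Mead',options=dict(initial_simplex=np.array([x0]+[[x0[i]+(.01 if i==j else 0)*(5 if i==2 else 1) for i in range(3)] for j in range(3)]),xatol=1e-5));return r.x,r.fun
def fillbig(m,box):
    z=np.zeros(m.shape,np.uint8);x0,x1,y0,y1=box;z[y0:y1,x0:x1]=m[y0:y1,x0:x1]
    c=max(cv2.findContours(cv2.morphologyEx(z,cv2.MORPH_CLOSE,np.ones((7,7))),0,1)[0],key=cv2.contourArea);o=np.zeros_like(z);cv2.drawContours(o,[cv2.convexHull(c)],-1,1,-1);return o
dm,tm={},{}
for n,bd,bt in(('top',(140,262,183,232),(125,240,228,300)),('side',(195,265,130,215),(140,210,138,220))):
    c=d[n]['color'].astype(int);sat=c.max(2)-c.min(2)
    dm[n]=fillbig((sat<50)&(c.max(2)>85),bd);tm[n]=fillbig((c[:,:,0]-c[:,:,2]>45),bt)
for ks in(['top'],['side'],['top','side']):
    print(ks,'dock',silh(ks,dm,.09,.29,.02,[.59,.148,0]),dm[ks[0]].sum());print('tray',silh(ks,tm,.128,.24,.026,[.41,.19,-.07]),tm[ks[0]].sum())
```

```text
top [[46, 47, 47, 55, 57, 59, 58, 55, 58, 55, 55], [219, 224, 223, 230, 246, 198, 225, 223, 225, 224, 175], [215, 245, 141, 250, 140, 159, 252, 134, 231, 255, 148], [220, 132, 195, 240, 254, 164, 109, 218, 220, 105, 188], [223, 227, 227, 227, 229, 228, 228, 227, 227, 226, 202]]
side [[195, 140, 24, 230, 255, 255, 28, 26, 27, 28, 27], [252, 240, 30, 221, 228, 188, 121, 29, 28, 27, 28], [253, 250, 30, 42, 228, 250, 221, 26, 27, 28, 26], [253, 251, 22, 28, 232, 119, 246, 81, 31, 27, 27], [252, 251, 153, 26, 129, 231, 255, 223, 20, 30, 26]]
180 W [0.5877 0.1528 0.013 ] 0.23 2810 1097 [291, 299]
180 cap [0.5955 0.1531 0.0036] 2.07 2810 31 [115, 82]
200 W [ 0.5887  0.1661 -0.0058] 0.36 1989 575 [284, 288]
200 cap [0.5792 0.1131 0.0463] 2.76 43 575 [123, 91]
215 W [0.5925 0.1796 0.0608] 0.22 299 141 [320, 309]
215 cap [0.5879 0.0411 0.0524] 0.33 122 89 [123, 101]
['top'] dock (array([ 0.58817967,  0.14642423, -0.01557756]), np.float64(109.19607843137254)) 3580
tray (array([ 0.42660528,  0.19267078, -0.09549002]), np.float64(316.1137254901961)) 4617
['side'] dock (array([ 0.59108279,  0.1492716 , -0.01249171]), np.float64(76.2235294117647)) 2236
tray (array([ 0.4287938 ,  0.19157635, -0.10868586]), np.float64(385.6980392156863)) 3069
['top', 'side'] dock (array([ 0.58904864,  0.14721413, -0.01220768]), np.float64(256.09411764705885)) 3580
tray (array([ 0.42801669,  0.19201707, -0.09657732]), np.float64(712.0156862745098)) 4617
```

```bash
cat >> h.py <<'E'
def need(x,y,gz,yaw=0.):
    """tool-axis shift (full-scale units) and az needed to bring grasp point to x,y,gz with tool x at world angle yaw"""
    from station import status,ctrl
    from scipy.spatial.transform import Rotation as Ro
    s=status.read_state();R=Ro.from_rotvec(s['tcp_rot']);M=R.as_matrix()
    g=np.array(s['tcp_pos'])+M[:,2]*ctrl.grip_point_offset
    G=np.array([[np.cos(yaw),np.sin(yaw),0],[np.sin(yaw),-np.cos(yaw),0],[0,0,-1]])
    print('t',round(s['t'],2),'g',g.round(4),'shift units',(M.T@(np.array([x,y,gz])-g)/.02).round(3),'turn units',(np.degrees(Ro.from_matrix(M.T@G).as_rotvec())/4).round(3),'gap',round(s['finger_gap'],4),'F',np.round(s['finger_force'],1),np.round(s['wrist_force'],1))
E
python3 -m pendant '[{"az":0.92},{"az":0.92},{"az":0.92},{"az":0.92}]' 0.6
python3 -m pendant '[{"x":0.75,"y":-0.87},{"x":0.75,"y":-0.87},{"x":0.75,"y":-0.87},{"x":0.75,"y":-0.87},{"x":0.75,"y":-0.87}]'
python3 -m pendant '[{"x":0.75,"y":-0.87},{"x":0.75,"y":-0.87},{"x":0.75,"y":-0.87},{"x":0.75,"y":-0.87},{"x":0.75,"y":-0.87}]'
python3 -m pendant '[{"x":0.75,"y":-0.87},{"x":0.75,"y":-0.87},{"x":0.75,"y":-0.87},{"x":0.75,"y":-0.87},{"x":0.75,"y":-0.87}]'
python3 -c "
from h import *
need(.3848,-.3408,.03)
d=load('1')
for n in d: print(n,[tuple(float(round(v,1)) for v in b) for b in blobs(white(d[n])) if b[2]<1200])
"
```

```text
t 0.1 g [ 0.1586 -0.6041  0.2448] shift units [14.284 -9.846 10.754] turn units [-0.02   0.005  3.677] gap 0.092 F 0.0 [-0.1 -0.9 -0.1]
side [(220.2, 336.2, 347.0), (281.7, 315.6, 333.0), (62.0, 289.1, 75.0), (13.7, 276.8, 78.0), (274.8, 261.6, 382.0), (57.4, 238.9, 59.0), (221.7, 237.9, 342.0), (343.2, 218.9, 529.0), (97.5, 81.0, 114.0)]
top [(256.8, 381.2, 159.0), (502.0, 340.7, 413.0), (377.1, 274.0, 200.0), (288.1, 242.0, 237.0), (377.7, 222.8, 198.0), (329.5, 206.9, 252.0), (310.4, 129.5, 399.0)]schema error: expected keys x, y, z, ax, ay, az
schema error: expected keys x, y, z, ax, ay, az
schema error: expected keys x, y, z, ax, ay, az
schema error: expected keys x, y, z, ax, ay, az
```

```bash
python3 -m pendant '[{"x":0,"y":0,"z":0,"ax":0,"ay":0,"az":0.92},{"x":0,"y":0,"z":0,"ax":0,"ay":0,"az":0.92},{"x":0,"y":0,"z":0,"ax":0,"ay":0,"az":0.92},{"x":0,"y":0,"z":0,"ax":0,"ay":0,"az":0.92},{"x":0,"y":0,"z":0,"ax":0,"ay":0,"az":0}]' 0.6
python3 -m pendant '[{"x":0.75,"y":-0.87,"z":0,"ax":0,"ay":0,"az":0},{"x":0.75,"y":-0.87,"z":0,"ax":0,"ay":0,"az":0},{"x":0.75,"y":-0.87,"z":0,"ax":0,"ay":0,"az":0},{"x":0.75,"y":-0.87,"z":0,"ax":0,"ay":0,"az":0},{"x":0.75,"y":-0.87,"z":0,"ax":0,"ay":0,"az":0}]'
python3 -m pendant '[{"x":0.75,"y":-0.87,"z":0.5,"ax":0,"ay":0,"az":0},{"x":0.75,"y":-0.87,"z":0.5,"ax":0,"ay":0,"az":0},{"x":0.75,"y":-0.87,"z":0.5,"ax":0,"ay":0,"az":0},{"x":0.75,"y":-0.87,"z":0.5,"ax":0,"ay":0,"az":0},{"x":0.75,"y":-0.87,"z":0.5,"ax":0,"ay":0,"az":0}]'
python3 -m pendant '[{"x":0.75,"y":-0.87,"z":0.5,"ax":0,"ay":0,"az":0},{"x":0.75,"y":-0.87,"z":0.5,"ax":0,"ay":0,"az":0},{"x":0.75,"y":-0.87,"z":0.5,"ax":0,"ay":0,"az":0},{"x":0.75,"y":-0.87,"z":0.5,"ax":0,"ay":0,"az":0},{"x":0,"y":0,"z":0,"ax":0,"ay":0,"az":0}]'
python3 -c "
from h import *
need(.3848,-.3408,.03)
d=load('1')
for n in d: print(n,[tuple(float(round(v,1)) for v in b) for b in blobs(white(d[n])) if b[2]<1200])
"
```

```text
t: 0.82
tcp_pos: [0.1588, -0.6044, 0.4045]
tcp_rot: [-3.141, -0.0, 0.0]
wrist_force: [-0.1, -0.2, -0.4]
finger_gap: 0.0554
finger_force: 0.0
t: 1.45
tcp_pos: [0.2354, -0.5155, 0.4049]
tcp_rot: [-3.141, -0.004, -0.001]
wrist_force: [0.9, 0.2, -0.2]
finger_gap: 0.0552
finger_force: 0.0
t: 2.08
tcp_pos: [0.31, -0.4284, 0.3546]
tcp_rot: [-3.141, -0.004, -0.001]
wrist_force: [0.2, -0.8, 0.6]
finger_gap: 0.0552
finger_force: 0.0
t: 2.7
tcp_pos: [0.3702, -0.358, 0.3144]
tcp_rot: [-3.14, -0.008, 0.0]
wrist_force: [0.8, 0.2, 0.8]
finger_gap: 0.055
finger_force: 0.0
t 2.7 g [ 0.3702 -0.3578  0.1552] shift units [ 0.738 -0.834  6.259] turn units [-0.024  0.004  0.075] gap 0.055 F 0.0 [0.8 0.2 0.8]
side [(225.0, 352.6, 106.0), (281.7, 315.6, 332.0), (193.4, 305.1, 178.0), (221.8, 294.7, 49.0), (61.9, 289.2, 76.0), (210.6, 287.0, 97.0), (10.2, 278.8, 65.0), (274.8, 261.5, 381.0), (57.4, 238.9, 59.0), (227.9, 236.3, 62.0), (343.2, 218.8, 531.0), (241.2, 189.5, 740.0)]
top [(256.6, 381.2, 161.0), (499.0, 371.8, 411.0), (503.0, 341.4, 365.0), (450.7, 291.4, 62.0), (401.1, 282.7, 746.0), (288.0, 242.0, 237.0), (377.7, 222.8, 198.0), (329.6, 206.9, 251.0), (8.3, 182.5, 42.0), (310.4, 129.5, 399.0)]
```

```bash
python3 -m pendant '[{"x":0.74,"y":-0.83,"z":0.3,"ax":0,"ay":0,"az":0.07},{"x":0,"y":0,"z":1,"ax":0,"ay":0,"az":0},{"x":0,"y":0,"z":1,"ax":0,"ay":0,"az":0},{"x":0,"y":0,"z":1,"ax":0,"ay":0,"az":0},{"x":0,"y":0,"z":1,"ax":0,"ay":0,"az":0}]'
python3 -m pendant '[{"x":0,"y":0,"z":1,"ax":0,"ay":0,"az":0},{"x":0,"y":0,"z":0.96,"ax":0,"ay":0,"az":0},{"x":0,"y":0,"z":0,"ax":0,"ay":0,"az":0}]'
python3 -c "
from h import *
need(.3848,-.3408,.03)"
python3 -m pendant '[{"x":0,"y":0,"z":0,"ax":0,"ay":0,"az":0},{"x":0,"y":0,"z":0,"ax":0,"ay":0,"az":0},{"x":0,"y":0,"z":0,"ax":0,"ay":0,"az":0},{"x":0,"y":0,"z":0,"ax":0,"ay":0,"az":0},{"x":0,"y":0,"z":0,"ax":0,"ay":0,"az":0}]' 0.2 20
python3 -m pendant '[{"x":0,"y":0,"z":-1,"ax":0,"ay":0,"az":0},{"x":0,"y":0,"z":-1,"ax":0,"ay":0,"az":0},{"x":0,"y":0,"z":-1,"ax":0,"ay":0,"az":0},{"x":0,"y":0,"z":-1,"ax":0,"ay":0,"az":0},{"x":0,"y":0,"z":-1,"ax":0,"ay":0,"az":0}]'
python3 -c "
from h import *
import cv2
need(.42,.12,.13,-.08)
d=reload('0')['top']
K=np.array([[d['fx'],0,d['cx']],[0,d['fy'],d['cy']],[0,0,1]]);R=cv2.Rodrigues(d['rvec'])[0];C=-R.T@d['tvec']
for p in [(222,370),(358,380),(354,455),(214,445)]:
    v=R.T@np.linalg.solve(K,[p[0]/1.5625,p[1]/1.5625,1]);print((C+v*(.026-C[2])/v[2]).round(3))
"
```

```text
t: 3.42
tcp_pos: [0.383, -0.3452, 0.2287]
tcp_rot: [3.14, -0.01, 0.001]
wrist_force: [0.3, 0.2, 0.2]
finger_gap: 0.0548
finger_force: 0.0
t: 3.8
tcp_pos: [0.3827, -0.3448, 0.189]
tcp_rot: [-3.141, 0.01, 0.003]
wrist_force: [-0.3, 0.5, -0.6]
finger_gap: 0.0548
finger_force: 0.0
t 3.8 g [ 0.3824 -0.3446  0.0298] shift units [ 0.118 -0.193 -0.011] turn units [-0.01   0.025 -0.087] gap 0.0548 F 0.0 [-0.3  0.5 -0.6]
t: 4.42
tcp_pos: [0.3838, -0.3445, 0.1903]
tcp_rot: [3.141, -0.008, 0.001]
wrist_force: [-0.8, 0.1, 7.1]
finger_gap: 0.0335
finger_force: 20.0
t: 5.05
tcp_pos: [0.3834, -0.3443, 0.2904]
tcp_rot: [3.141, -0.008, 0.0]
wrist_force: [-0.9, 0.1, 0.2]
finger_gap: 0.0332
finger_force: 20.0
t 5.05 g [ 0.3835 -0.3443  0.1312] shift units [  1.709 -23.226   0.054] turn units [ 3.000e-03 -1.000e-03  1.073e+00] gap 0.0332 F 20.0 [-0.9  0.1  0.2]
[0.504 0.306 0.026]
[0.479 0.064 0.026]
[0.349 0.074 0.026]
[0.373 0.319 0.026]
```

```bash
for i in 1; do
python3 -m pendant '[{"x":0.08,"y":-0.98,"z":0,"ax":0,"ay":0,"az":0},{"x":0.08,"y":-0.98,"z":0,"ax":0,"ay":0,"az":0},{"x":0.08,"y":-0.98,"z":0,"ax":0,"ay":0,"az":0},{"x":0.08,"y":-0.98,"z":0,"ax":0,"ay":0,"az":0},{"x":0.08,"y":-0.98,"z":0,"ax":0,"ay":0,"az":0}]'
python3 -m pendant '[{"x":0,"y":-0.98,"z":0,"ax":0,"ay":0,"az":0},{"x":0,"y":-0.98,"z":0,"ax":0,"ay":0,"az":0},{"x":0,"y":-0.98,"z":0,"ax":0,"ay":0,"az":0},{"x":0,"y":-0.98,"z":0,"ax":0,"ay":0,"az":0},{"x":0,"y":-0.98,"z":0,"ax":0,"ay":0,"az":0}]'
python3 -m pendant '[{"x":0,"y":-0.98,"z":0,"ax":0,"ay":0,"az":0},{"x":0,"y":-0.98,"z":0,"ax":0,"ay":0,"az":0},{"x":0,"y":-0.98,"z":0,"ax":0,"ay":0,"az":0},{"x":0,"y":-0.98,"z":0,"ax":0,"ay":0,"az":0},{"x":0,"y":-0.98,"z":0,"ax":0,"ay":0,"az":0}]'
python3 -m pendant '[{"x":0,"y":-0.98,"z":0,"ax":0,"ay":0,"az":0},{"x":0,"y":-0.98,"z":0,"ax":0,"ay":0,"az":0},{"x":0,"y":-0.98,"z":0,"ax":0,"ay":0,"az":0},{"x":0,"y":-0.98,"z":0,"ax":0,"ay":0,"az":0},{"x":0,"y":-0.98,"z":0,"ax":0,"ay":0,"az":0}]'
python3 -m pendant '[{"x":0,"y":-0.98,"z":0,"ax":0,"ay":0,"az":0},{"x":0,"y":-0.98,"z":0,"ax":0,"ay":0,"az":0},{"x":0,"y":-0.98,"z":0,"ax":0,"ay":0,"az":0},{"x":0,"y":-0.98,"z":0,"ax":0,"ay":0,"az":0},{"x":0,"y":0,"z":0,"ax":0,"ay":0,"az":0}]'
done
python3 -c "
from h import *
need(.391,.144,.037)"
```

```text
t: 5.68
tcp_pos: [0.3917, -0.244, 0.2886]
tcp_rot: [-3.14, 0.005, 0.003]
wrist_force: [0.1, 0.8, -2.0]
finger_gap: 0.0334
finger_force: 20.0
t: 6.3
tcp_pos: [0.3918, -0.1462, 0.2887]
tcp_rot: [-3.141, 0.005, 0.003]
wrist_force: [-0.0, -0.1, 0.4]
finger_gap: 0.0334
finger_force: 20.0
t: 6.92
tcp_pos: [0.3919, -0.0485, 0.2887]
tcp_rot: [-3.141, 0.005, 0.003]
wrist_force: [0.5, 0.0, -0.7]
finger_gap: 0.0334
finger_force: 20.0
t: 7.55
tcp_pos: [0.3922, 0.0492, 0.2887]
tcp_rot: [3.141, -0.005, -0.003]
wrist_force: [0.4, -0.0, -0.3]
finger_gap: 0.0333
finger_force: 20.0
t: 8.18
tcp_pos: [0.3927, 0.1277, 0.2888]
tcp_rot: [-3.141, 0.002, 0.002]
wrist_force: [-0.6, 0.1, -0.7]
finger_gap: 0.0339
finger_force: 20.0
t 8.18 g [0.3925 0.1277 0.1296] shift units [-0.068 -0.813  4.632] turn units [-0.002  0.02  -0.015] gap 0.0339 F 20.0 [-0.6  0.1 -0.7]
```

```bash
python3 -m pendant '[{"x":-0.07,"y":-0.81,"z":0.8,"ax":0,"ay":0,"az":0},{"x":0,"y":0,"z":1,"ax":0,"ay":0,"az":0},{"x":0,"y":0,"z":1,"ax":0,"ay":0,"az":0},{"x":0,"y":0,"z":1,"ax":0,"ay":0,"az":0},{"x":0,"y":0,"z":0.4,"ax":0,"ay":0,"az":0}]'
python3 -m pendant '[{"x":0,"y":0,"z":0.4,"ax":0,"ay":0,"az":0},{"x":0,"y":0,"z":0,"ax":0,"ay":0,"az":0}]'
python3 -c "
from h import *
need(.391,.144,.036)"
python3 -m pendant '[{"x":0,"y":0,"z":0,"ax":0,"ay":0,"az":0},{"x":0,"y":0,"z":0,"ax":0,"ay":0,"az":0},{"x":0,"y":0,"z":-0.5,"ax":0,"ay":0,"az":0},{"x":0,"y":0,"z":-1,"ax":0,"ay":0,"az":0},{"x":0,"y":0,"z":-1,"ax":0,"ay":0,"az":0}]' 0.55
python3 -m pendant '[{"x":0,"y":0,"z":-1,"ax":0,"ay":0,"az":0},{"x":0,"y":0,"z":-1,"ax":0,"ay":0,"az":0},{"x":1,"y":-0.18,"z":-1,"ax":0,"ay":0,"az":0},{"x":1,"y":-0.18,"z":0,"ax":0,"ay":0,"az":0},{"x":1,"y":-0.18,"z":0,"ax":0,"ay":0,"az":0}]' 0.72
python3 -m pendant '[{"x":1,"y":-0.18,"z":0,"ax":0,"ay":0,"az":0},{"x":1,"y":-0.18,"z":0,"ax":0,"ay":0,"az":0},{"x":1,"y":-0.18,"z":0,"ax":0,"ay":0,"az":0},{"x":1,"y":-0.18,"z":0,"ax":0,"ay":0,"az":0},{"x":1,"y":-0.18,"z":0,"ax":0,"ay":0,"az":0}]'
python3 -m pendant '[{"x":1,"y":-0.18,"z":0,"ax":0,"ay":0,"az":0},{"x":1,"y":-0.18,"z":0,"ax":0,"ay":0,"az":0},{"x":0,"y":0,"z":0,"ax":0,"ay":0,"az":0}]'
python3 - <<'E'
from h import *
need(.5925,.180,.052)
d=load('2')
import cv2
a,b=d['top']['color'][150:350,100:440,::-1],d['side']['color'][80:340,100:360,::-1]
cv2.imwrite('pics/c2.png',np.hstack([cv2.resize(a,(440,260)),cv2.resize(b,(260,260))]))
E
```

```text
t: 8.8
tcp_pos: [0.3916, 0.1415, 0.2044]
tcp_rot: [3.14, -0.008, -0.004]
wrist_force: [1.3, 0.1, -0.1]
finger_gap: 0.0334
finger_force: 20.0
t: 9.05
tcp_pos: [0.3925, 0.1421, 0.1973]
tcp_rot: [3.141, -0.008, -0.001]
wrist_force: [0.5, 0.2, -0.4]
finger_gap: 0.0332
finger_force: 20.0
t 9.05 g [0.3924 0.142  0.0381] shift units [-0.071 -0.098  0.107] turn units [ 0.005  0.007 -0.073] gap 0.0332 F 20.0 [ 0.5  0.2 -0.4]
t: 9.68
tcp_pos: [0.3926, 0.1422, 0.2487]
tcp_rot: [-3.141, 0.008, -0.0]
wrist_force: [-0.8, 0.6, -0.3]
finger_gap: 0.0507
finger_force: 0.0
t: 10.3
tcp_pos: [0.4532, 0.1527, 0.3088]
tcp_rot: [-3.141, 0.008, -0.002]
wrist_force: [0.2, -0.2, 0.1]
finger_gap: 0.0662
finger_force: 0.0
t: 10.92
tcp_pos: [0.5533, 0.1702, 0.3084]
tcp_rot: [-3.141, 0.008, -0.0]
wrist_force: [1.0, -0.4, -0.2]
finger_gap: 0.0661
finger_force: 0.0
t: 11.3
tcp_pos: [0.5936, 0.1771, 0.3081]
tcp_rot: [-3.141, 0.009, -0.001]
wrist_force: [-0.9, 0.6, 0.2]
finger_gap: 0.0659
finger_force: 0.0
t 11.3 g [0.5937 0.1772 0.1489] shift units [-0.066 -0.137  4.846] turn units [-0.008 -0.012 -0.081] gap 0.0659 F 0.0 [-0.9  0.6  0.2]
```

View pics/c2.png

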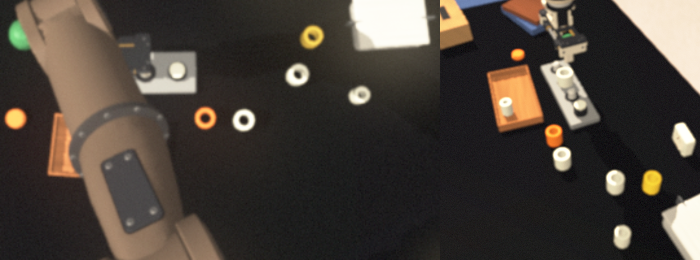

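Crop shows the narrow sleeve standing in the tray (side crop ~(505,105)) and the gripper above the wide sleeve at spigot 2.

```bash
python3 -m pendant '[{"x":-0.07,"y":-0.14,"z":0.9,"ax":0,"ay":0,"az":-0.08},{"x":0,"y":0,"z":1,"ax":0,"ay":0,"az":0},{"x":0,"y":0,"z":1,"ax":0,"ay":0,"az":0},{"x":0,"y":0,"z":1,"ax":0,"ay":0,"az":0},{"x":0,"y":0,"z":0.9,"ax":0,"ay":0,"az":0}]'
python3 -m pendant '[{"x":0,"y":0,"z":0,"ax":0,"ay":0,"az":0},{"x":0,"y":0,"z":0,"ax":0,"ay":0,"az":0},{"x":0,"y":0,"z":0,"ax":0,"ay":0,"az":0},{"x":0,"y":0,"z":0,"ax":0,"ay":0,"az":0},{"x":0,"y":0,"z":0,"ax":0,"ay":0,"az":0}]' 0.3 20
python3 -m pendant '[{"x":0,"y":0,"z":-1,"ax":0,"ay":0,"az":0},{"x":0,"y":0,"z":-1,"ax":0,"ay":0,"az":0},{"x":0,"y":0,"z":-1,"ax":0,"ay":0,"az":0},{"x":0,"y":0,"z":-1,"ax":0,"ay":0,"az":0},{"x":0,"y":0,"z":-1,"ax":0,"ay":0,"az":0}]'
python3 -m pendant '[{"x":-1,"y":-0.38,"z":0,"ax":0,"ay":0,"az":0},{"x":-1,"y":-0.38,"z":0,"ax":0,"ay":0,"az":0},{"x":-1,"y":-0.38,"z":0,"ax":0,"ay":0,"az":0},{"x":-1,"y":-0.38,"z":0,"ax":0,"ay":0,"az":0},{"x":-1,"y":-0.38,"z":0,"ax":0,"ay":0,"az":0}]'
python3 -m pendant '[{"x":-1,"y":-0.38,"z":0,"ax":0,"ay":0,"az":0},{"x":-1,"y":-0.38,"z":0,"ax":0,"ay":0,"az":0},{"x":-1,"y":-0.38,"z":0,"ax":0,"ay":0,"az":0},{"x":0,"y":0,"z":0,"ax":0,"ay":0,"az":0}]'
python3 -c "
from h import *
need(.431,.241,.038)"
```

```text
t: 12.02
tcp_pos: [0.5905, 0.18, 0.2098]
tcp_rot: [3.141, 0.002, -0.002]
wrist_force: [0.4, 0.2, 0.1]
finger_gap: 0.066
finger_force: 0.0
t: 12.65
tcp_pos: [0.5916, 0.18, 0.212]
tcp_rot: [-3.141, -0.001, -0.001]
wrist_force: [-1.6, -0.7, 2.0]
finger_gap: 0.0488
finger_force: 20.0
t: 13.28
tcp_pos: [0.5913, 0.1799, 0.3122]
tcp_rot: [3.142, 0.001, -0.0]
wrist_force: [-0.1, -0.9, -1.3]
finger_gap: 0.0485
finger_force: 20.0
t: 13.9
tcp_pos: [0.4906, 0.2182, 0.3116]
tcp_rot: [-3.142, -0.001, -0.0]
wrist_force: [-0.3, 0.7, -1.1]
finger_gap: 0.0486
finger_force: 20.0
t: 14.4
tcp_pos: [0.4296, 0.2417, 0.3116]
tcp_rot: [-3.142, -0.005, 0.001]
wrist_force: [0.5, -0.3, -1.0]
finger_gap: 0.0484
finger_force: 20.0
t 14.4 g [0.4295 0.2417 0.1524] shift units [0.076 0.035 5.722] turn units [-0.001  0.006  0.045] gap 0.0484 F 20.0 [ 0.5 -0.3 -1. ]
```

```bash
python3 -m pendant '[{"x":0.07,"y":0.04,"z":0.9,"ax":0,"ay":0,"az":0},{"x":0,"y":0,"z":1,"ax":0,"ay":0,"az":0},{"x":0,"y":0,"z":1,"ax":0,"ay":0,"az":0},{"x":0,"y":0,"z":1,"ax":0,"ay":0,"az":0},{"x":0,"y":0,"z":1,"ax":0,"ay":0,"az":0}]'
python3 -m pendant '[{"x":0,"y":0,"z":0.5,"ax":0,"ay":0,"az":0},{"x":0,"y":0,"z":0.32,"ax":0,"ay":0,"az":0},{"x":0,"y":0,"z":0,"ax":0,"ay":0,"az":0}]'
python3 -m pendant '[{"x":0,"y":0,"z":0,"ax":0,"ay":0,"az":0},{"x":0,"y":0,"z":0,"ax":0,"ay":0,"az":0},{"x":0,"y":0,"z":-0.5,"ax":0,"ay":0,"az":0},{"x":0,"y":0,"z":-1,"ax":0,"ay":0,"az":0},{"x":0,"y":0,"z":-1,"ax":0,"ay":0,"az":0}]' 0.68
python3 -m pendant '[{"x":0,"y":0,"z":-1,"ax":0,"ay":0,"az":0},{"x":0,"y":0,"z":-1,"ax":0,"ay":0,"az":0},{"x":0.16,"y":1,"z":-1,"ax":0,"ay":0,"az":0},{"x":0.16,"y":1,"z":0,"ax":0,"ay":0,"az":0},{"x":0.16,"y":1,"z":0,"ax":0,"ay":0,"az":0}]'
python3 -m pendant '[{"x":0.16,"y":1,"z":0,"ax":0,"ay":0,"az":0},{"x":0.16,"y":1,"z":0,"ax":0,"ay":0,"az":0},{"x":0.16,"y":1,"z":0,"ax":0,"ay":0,"az":0},{"x":0.16,"y":1,"z":0,"ax":0,"ay":0,"az":0},{"x":0.16,"y":1,"z":0,"ax":0,"ay":0,"az":0}]'
python3 -m pendant '[{"x":0.16,"y":1,"z":0,"ax":0,"ay":0,"az":0},{"x":0.16,"y":1,"z":0,"ax":0,"ay":0,"az":0},{"x":0.16,"y":1,"z":0,"ax":0,"ay":0,"az":0},{"x":0.16,"y":1,"z":0,"ax":0,"ay":0,"az":0},{"x":0.16,"y":1,"z":0,"ax":0,"ay":0,"az":0}]' 0.6
python3 -m pendant '[{"x":0.16,"y":1,"z":0,"ax":0,"ay":0,"az":0},{"x":0.16,"y":1,"z":0,"ax":0,"ay":0,"az":0},{"x":0.16,"y":1,"z":0,"ax":0,"ay":0,"az":0},{"x":0.16,"y":1,"z":0,"ax":0,"ay":0,"az":0},{"x":0.16,"y":1,"z":0,"ax":0,"ay":0,"az":0}]'
python3 -m pendant '[{"x":0.16,"y":1,"z":0,"ax":0,"ay":0,"az":0},{"x":0.16,"y":1,"z":0,"ax":0,"ay":0,"az":0},{"x":0.16,"y":1,"z":0,"ax":0,"ay":0,"az":0},{"x":0.16,"y":1,"z":0,"ax":0,"ay":0,"az":0},{"x":0.16,"y":1,"z":0,"ax":0,"ay":0,"az":0}]'
python3 -m pendant '[{"x":0.16,"y":1,"z":0,"ax":0,"ay":0,"az":0},{"x":0.16,"y":1,"z":0,"ax":0,"ay":0,"az":0},{"x":0.16,"y":1,"z":0,"ax":0,"ay":0,"az":0},{"x":0.16,"y":1,"z":0,"ax":0,"ay":0,"az":0},{"x":0,"y":0,"z":0,"ax":0,"ay":0,"az":0}]'
python3 - <<'E'
from h import *
need(.5258,-.3523,.03)
d=load('3')
for n in d: print(n,[tuple(float(round(v,1)) for v in b) for b in blobs(white(d[n])) if b[2]<1200])
import cv2
a,b=d['top']['color'][:,:,::-1],d['side']['color'][:,:,::-1]
cv2.imwrite('pics/c3.png',cv2.resize(np.hstack([a,b]),(800,300),interpolation=cv2.INTER_AREA))
E
```

```text
t: 15.02
tcp_pos: [0.4334, 0.2397, 0.2129]
tcp_rot: [-3.142, 0.001, -0.001]
wrist_force: [0.3, -0.2, -0.9]
finger_gap: 0.0486
finger_force: 20.0
t: 15.4
tcp_pos: [0.4329, 0.2399, 0.1971]
tcp_rot: [3.141, 0.001, -0.0]
wrist_force: [-0.2, 0.2, -0.8]
finger_gap: 0.0486
finger_force: 20.0
t: 16.02
tcp_pos: [0.4328, 0.2399, 0.2484]
tcp_rot: [-3.141, -0.001, -0.0]
wrist_force: [0.2, 0.3, -0.3]
finger_gap: 0.0623
finger_force: 0.0
t: 16.65
tcp_pos: [0.4425, 0.1793, 0.3083]
tcp_rot: [-3.141, -0.001, -0.002]
wrist_force: [-0.1, 0.0, -0.2]
finger_gap: 0.0622
finger_force: 0.0
t: 17.27
tcp_pos: [0.4585, 0.0793, 0.308]
tcp_rot: [-3.141, -0.001, -0.001]
wrist_force: [0.7, 0.4, -0.1]
finger_gap: 0.0621
finger_force: 0.0
t: 17.9
tcp_pos: [0.4745, -0.0207, 0.308]
tcp_rot: [-3.141, -0.001, -0.001]
wrist_force: [0.7, 0.5, -0.4]
finger_gap: 0.0551
finger_force: 0.0
t: 18.52
tcp_pos: [0.4906, -0.1207, 0.308]
tcp_rot: [3.142, 0.001, 0.001]
wrist_force: [0.7, 0.2, -0.7]
finger_gap: 0.0551
finger_force: 0.0
t: 19.15
tcp_pos: [0.5068, -0.221, 0.3076]
tcp_rot: [3.142, 0.001, 0.001]
wrist_force: [-0.1, -0.0, 
[... 277 characters left out ...]
 -0.03 ] gap 0.0548 F 0.0 [-0.   0.1  0.1]
side [(281.7, 315.7, 330.0), (62.0, 289.1, 77.0), (289.2, 291.7, 168.0), (12.1, 277.8, 73.0), (278.0, 259.1, 102.0), (258.8, 255.2, 94.0), (286.9, 242.1, 43.0), (57.4, 238.8, 58.0), (221.7, 238.0, 342.0), (281.0, 230.2, 77.0), (240.0, 227.3, 43.0), (256.7, 233.5, 302.0), (343.2, 218.8, 530.0), (166.1, 186.0, 171.0), (170.6, 162.1, 270.0), (89.9, 81.8, 78.0), (13.9, 31.6, 751.0)]
top [(256.7, 381.2, 163.0), (502.1, 340.7, 411.0), (200.5, 275.7, 143.0), (164.9, 261.7, 315.0), (288.0, 242.0, 238.0), (454.5, 223.4, 43.0), (329.7, 206.9, 257.0), (406.6, 205.4, 126.0), (368.6, 216.0, 652.0), (398.3, 194.4, 49.0), (8.3, 182.5, 42.0), (310.4, 129.5, 398.0)]
```

View pics/c3.png

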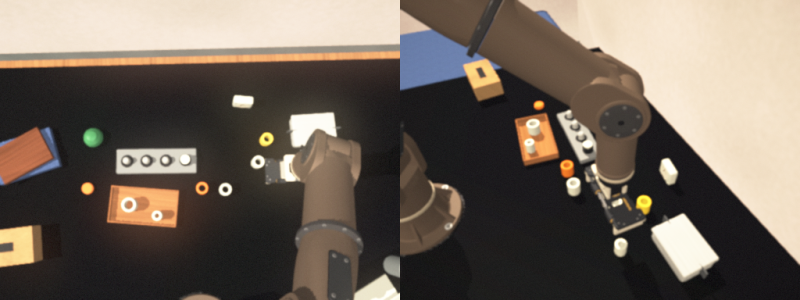

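Wide and narrow sleeves stand in the tray, dock spigots are clear; remaining sleeves unmoved.

```bash
python3 -m pendant '[{"x":0.11,"y":0.83,"z":0,"ax":0,"ay":0,"az":0},{"x":0.11,"y":0.83,"z":0,"ax":0,"ay":0,"az":0},{"x":0.11,"y":0.84,"z":0,"ax":0,"ay":0,"az":0},{"x":0,"y":0,"z":1,"ax":0,"ay":0,"az":0},{"x":0,"y":0,"z":1,"ax":0,"ay":0,"az":0}]'
python3 -m pendant '[{"x":0,"y":0,"z":1,"ax":0,"ay":0,"az":0},{"x":0,"y":0,"z":1,"ax":0,"ay":0,"az":0},{"x":0,"y":0,"z":1,"ax":0,"ay":0,"az":0},{"x":0,"y":0,"z":0.87,"ax":0,"ay":0,"az":0},{"x":0,"y":0,"z":0,"ax":0,"ay":0,"az":0}]'
python3 -c "
from h import *
need(.5258,-.3523,.03)"
python3 -m pendant '[{"x":0,"y":0,"z":0,"ax":0,"ay":0,"az":0},{"x":0,"y":0,"z":0,"ax":0,"ay":0,"az":0},{"x":0,"y":0,"z":0,"ax":0,"ay":0,"az":0},{"x":0,"y":0,"z":0,"ax":0,"ay":0,"az":0},{"x":0,"y":0,"z":0,"ax":0,"ay":0,"az":0}]' 0.2 20
python3 -m pendant '[{"x":0,"y":0,"z":-1,"ax":0,"ay":0,"az":0},{"x":0,"y":0,"z":-1,"ax":0,"ay":0,"az":0},{"x":0,"y":0,"z":-1,"ax":0,"ay":0,"az":0},{"x":0,"y":0,"z":-1,"ax":0,"ay":0,"az":0},{"x":0,"y":0,"z":-1,"ax":0,"ay":0,"az":0}]'
python3 -m pendant '[{"x":-0.15,"y":-1,"z":-0.2,"ax":0,"ay":0,"az":0},{"x":-0.15,"y":-1,"z":-0.2,"ax":0,"ay":0,"az":0},{"x":-0.15,"y":-1,"z":0,"ax":0,"ay":0,"az":0},{"x":-0.15,"y":-1,"z":0,"ax":0,"ay":0,"az":0},{"x":-0.15,"y":-1,"z":0,"ax":0,"ay":0,"az":0}]'
python3 -m pendant '[{"x":-0.15,"y":-1,"z":0,"ax":0,"ay":0,"az":0},{"x":-0.15,"y":-1,"z":0,"ax":0,"ay":0,"az":0},{"x":-0.15,"y":-1,"z":0,"ax":0,"ay":0,"az":0},{"x":-0.15,"y":-1,"z":0,"ax":0,"ay":0,"az":0},{"x":-0.15,"y":-1,"z":0,"ax":0,"ay":0,"az":0}]'
python3 -m pendant '[{"x":-0.15,"y":-1,"z":0,"ax":0,"ay":0,"az":0},{"x":-0.15,"y":-1,"z":0,"ax":0,"ay":0,"az":0},{"x":-0.15,"y":-1,"z":0,"ax":0,"ay":0,"az":0},{"x":-0.15,"y":-1,"z":0,"ax":0,"ay":0,"az":0},{"x":-0.15,"y":-1,"z":0,"ax":0,"ay":0,"az":0}]'
python3 -m pendant '[{"x":-0.15,"y":-1,"z":0,"ax":0,"ay":0,"az":0},{"x":-0.15,"y":-1,"z":0,"ax":0,"ay":0,"az":0},{"x":-0.15,"y":-1,"z":0,"ax":0,"ay":0,"az":0},{"x":-0.15,"y":-1,"z":0,"ax":0,"ay":0,"az":0},{"x":-0.15,"y":-1,"z":0,"ax":0,"ay":0,"az":0}]'
python3 -m pendant '[{"x":-0.15,"y":-1,"z":0,"ax":0,"ay":0,"az":0},{"x":-0.15,"y":-1,"z":0,"ax":0,"ay":0,"az":0},{"x":-0.15,"y":-1,"z":0,"ax":0,"ay":0,"az":0},{"x":-0.15,"y":-1,"z":0,"ax":0,"ay":0,"az":0},{"x":0,"y":0,"z":0,"ax":0,"ay":0,"az":0}]'
python3 -c "
from h import *
need(.451,.138,.036)"
```

```text
t: 20.5
tcp_pos: [0.526, -0.3515, 0.2667]
tcp_rot: [3.141, -0.001, 0.001]
wrist_force: [0.3, -0.3, 0.5]
finger_gap: 0.0549
finger_force: 0.0
t: 21.12
tcp_pos: [0.5255, -0.3503, 0.1883]
tcp_rot: [-3.14, -0.0, 0.004]
wrist_force: [-0.0, 0.1, 0.5]
finger_gap: 0.0557
finger_force: 0.0
t 21.12 g [ 0.5252 -0.3501  0.0291] shift units [ 0.032  0.111 -0.047] turn units [-0.017  0.034  0.002] gap 0.0557 F 0.0 [-0.   0.1  0.5]
t: 21.75
tcp_pos: [0.5264, -0.3503, 0.1905]
tcp_rot: [3.141, 0.001, 0.002]
wrist_force: [-0.5, -1.0, 6.5]
finger_gap: 0.033
finger_force: 20.0
t: 22.38
tcp_pos: [0.526, -0.3499, 0.2916]
tcp_rot: [3.141, 0.001, 0.001]
wrist_force: [0.5, -0.3, 0.2]
finger_gap: 0.0332
finger_force: 20.0
t: 23.0
tcp_pos: [0.5107, -0.2483, 0.2974]
tcp_rot: [-3.141, -0.002, 0.001]
wrist_force: [-1.1, 0.0, -1.3]
finger_gap: 0.0331
finger_force: 20.0
t: 23.62
tcp_pos: [0.4958, -0.1488, 0.2978]
tcp_rot: [3.142, 0.001, 0.0]
wrist_force: [0.1, 1.1, -0.4]
finger_gap: 0.0329
finger_force: 20.0
t: 24.25
tcp_pos: [0.4806, -0.0488, 0.2978]
tcp_rot: [3.142, 0.001, 0.0]
wrist_force: [0.8, -1.0, -0.4]
finger_gap: 0.0329
finger_force: 20.0
t: 24.88
tcp_pos: [0.4654, 0.0511, 0.2978]
tcp_rot: [3.142, 0.001, 0.0]
wrist_force: [0.4, 0.6, -0.2]
finger_gap: 0.0334
finger_force: 20.0
t: 25.5
tcp_pos: [0.4533, 0.1316, 0.2978]
tcp_rot: [-3.141, -0.005, -0.0]
wrist_force: [0.1, 0.3, -0.0]
finger_gap: 0.0329
finger_force: 20.0
t 25.5 g [0.4533 0.1317 0.1386] shift units [-0.116 -0.311  5.131] turn units [-0.008 -0.003  0.049] gap 0.0329 F 20.0 [ 0.1  0.3 -0. ]
```

```bash
python3 -m pendant '[{"x":-0.12,"y":-0.31,"z":0.9,"ax":0,"ay":0,"az":0},{"x":0,"y":0,"z":1,"ax":0,"ay":0,"az":0},{"x":0,"y":0,"z":1,"ax":0,"ay":0,"az":0},{"x":0,"y":0,"z":1,"ax":0,"ay":0,"az":0},{"x":0,"y":0,"z":0.8,"ax":0,"ay":0,"az":0}]'
python3 -m pendant '[{"x":0,"y":0,"z":0.4,"ax":0,"ay":0,"az":0},{"x":0,"y":0,"z":0,"ax":0,"ay":0,"az":0}]'
python3 -m pendant '[{"x":0,"y":0,"z":0,"ax":0,"ay":0,"az":0},{"x":0,"y":0,"z":0,"ax":0,"ay":0,"az":0},{"x":0,"y":0,"z":-0.5,"ax":0,"ay":0,"az":0},{"x":0,"y":0,"z":-1,"ax":0,"ay":0,"az":0},{"x":0,"y":0,"z":-1,"ax":0,"ay":0,"az":0}]' 0.55
python3 -m pendant '[{"x":0,"y":0,"z":-1,"ax":0,"ay":0,"az":0},{"x":0,"y":0,"z":-1,"ax":0,"ay":0,"az":0},{"x":0.12,"y":1,"z":-1,"ax":0,"ay":0,"az":0},{"x":0.12,"y":1,"z":0,"ax":0,"ay":0,"az":0},{"x":0.12,"y":1,"z":0,"ax":0,"ay":0,"az":0}]' 0.63
python3 -m pendant '[{"x":0.12,"y":1,"z":0,"ax":0,"ay":0,"az":0},{"x":0.12,"y":1,"z":0,"ax":0,"ay":0,"az":0},{"x":0.12,"y":1,"z":0,"ax":0,"ay":0,"az":0},{"x":0.12,"y":1,"z":0,"ax":0,"ay":0,"az":0},{"x":0.12,"y":1,"z":0,"ax":0,"ay":0,"az":0}]'
python3 -m pendant '[{"x":0.12,"y":1,"z":0,"ax":0,"ay":0,"az":0},{"x":0.12,"y":1,"z":0,"ax":0,"ay":0,"az":0},{"x":0.12,"y":1,"z":0,"ax":0,"ay":0,"az":0},{"x":0,"y":0,"z":0,"ax":0,"ay":0,"az":0}]'
python3 - <<'E'
from h import *
need(.4786,-.0991,.03)
d=load('4')
for n in d: print(n,[tuple(float(round(v,1)) for v in b) for b in blobs(white(d[n])) if 120<b[2]<450])
E
```

```text
t: 26.12
tcp_pos: [0.4514, 0.1352, 0.203]
tcp_rot: [3.141, -0.001, -0.0]
wrist_force: [0.1, -0.7, -0.3]
finger_gap: 0.0335
finger_force: 20.0
t: 26.38
tcp_pos: [0.4515, 0.1357, 0.1956]
tcp_rot: [3.141, -0.0, -0.001]
wrist_force: [0.0, -0.4, -0.4]
finger_gap: 0.0332
finger_force: 20.0
t: 27.0
tcp_pos: [0.4514, 0.1362, 0.247]
tcp_rot: [-3.141, -0.001, -0.001]
wrist_force: [0.3, 0.2, -0.4]
finger_gap: 0.0507
finger_force: 0.0
t: 27.62
tcp_pos: [0.4587, 0.0756, 0.3069]
tcp_rot: [-3.141, -0.001, -0.002]
wrist_force: [0.1, 0.4, -0.4]
finger_gap: 0.0581
finger_force: 0.0
t: 28.25
tcp_pos: [0.4707, -0.0245, 0.3066]
tcp_rot: [-3.142, -0.001, -0.001]
wrist_force: [-0.5, 0.2, -0.3]
finger_gap: 0.0579
finger_force: 0.0
t: 28.75
tcp_pos: [0.4779, -0.0851, 0.3064]
tcp_rot: [3.141, -0.003, 0.001]
wrist_force: [-0.6, 0.3, -0.3]
finger_gap: 0.0577
finger_force: 0.0
t 28.75 g [ 0.478  -0.0852  0.1472] shift units [0.025 0.691 5.862] turn units [ 0.007 -0.011 -0.031] gap 0.0577 F 0.0 [-0.6  0.3 -0.3]
side [(274.8, 261.6, 382.0), (221.7, 238.0, 342.0), (228.8, 212.2, 212.0), (166.1, 185.9, 169.0), (185.4, 181.6, 160.0), (202.7, 173.8, 139.0), (170.6, 162.1, 270.0)]
top [(256.7, 381.2, 163.0), (502.1, 340.7, 410.0), (200.6, 275.6, 145.0), (164.9, 261.7, 315.0), (202.7, 254.3, 141.0), (268.4, 238.5, 174.0), (333.1, 205.6, 126.0), (310.4, 129.5, 398.0)]
```

```bash
python3 -m pendant '[{"x":0.03,"y":0.69,"z":0.5,"ax":0,"ay":0,"az":0},{"x":0,"y":0,"z":1,"ax":0,"ay":0,"az":0},{"x":0,"y":0,"z":1,"ax":0,"ay":0,"az":0},{"x":0,"y":0,"z":1,"ax":0,"ay":0,"az":0},{"x":0,"y":0,"z":1,"ax":0,"ay":0,"az":0}]'
python3 -m pendant '[{"x":0,"y":0,"z":0.8,"ax":0,"ay":0,"az":0},{"x":0,"y":0,"z":0.5,"ax":0,"ay":0,"az":0},{"x":0,"y":0,"z":0,"ax":0,"ay":0,"az":0}]'
python3 -c "
from h import *
need(.4786,-.0991,.03)"
python3 -m pendant '[{"x":0,"y":0,"z":0,"ax":0,"ay":0,"az":0},{"x":0,"y":0,"z":0,"ax":0,"ay":0,"az":0},{"x":0,"y":0,"z":0,"ax":0,"ay":0,"az":0},{"x":0,"y":0,"z":0,"ax":0,"ay":0,"az":0},{"x":0,"y":0,"z":0,"ax":0,"ay":0,"az":0}]' 0.25 20
python3 -c "
from h import *
need(.4786,-.0991,.03)"
python3 -m pendant '[{"x":0,"y":0,"z":-1,"ax":0,"ay":0,"az":0},{"x":0,"y":0,"z":-1,"ax":0,"ay":0,"az":0},{"x":0,"y":0,"z":-1,"ax":0,"ay":0,"az":0},{"x":0,"y":0,"z":-1,"ax":0,"ay":0,"az":0},{"x":0,"y":0,"z":-1,"ax":0,"ay":0,"az":0}]'
python3 -m pendant '[{"x":0.5,"y":-0.96,"z":0,"ax":0,"ay":0,"az":0},{"x":0.5,"y":-0.96,"z":0,"ax":0,"ay":0,"az":0},{"x":0.5,"y":-0.96,"z":0,"ax":0,"ay":0,"az":0},{"x":0.5,"y":-0.96,"z":0,"ax":0,"ay":0,"az":0},{"x":0.5,"y":-0.96,"z":0,"ax":0,"ay":0,"az":0}]'
python3 -m pendant '[{"x":0.5,"y":-0.96,"z":0,"ax":0,"ay":0,"az":0},{"x":0.5,"y":-0.96,"z":0,"ax":0,"ay":0,"az":0},{"x":0.5,"y":-0.96,"z":0,"ax":0,"ay":0,"az":0},{"x":0.5,"y":-0.96,"z":0,"ax":0,"ay":0,"az":0},{"x":0.5,"y":-0.96,"z":0,"ax":0,"ay":0,"az":0}]'
python3 -m pendant '[{"x":0.5,"y":-0.96,"z":0,"ax":0,"ay":0,"az":0},{"x":0,"y":0,"z":0,"ax":0,"ay":0,"az":0},{"x":0,"y":0,"z":0,"ax":0,"ay":0,"az":0}]'
python3 -c "
from h import *
need(.5885,.112,.052)
d=load('5');a,b=d['top']['color'][170:250,130:290,::-1],d['side']['color'][100:240,170:310,::-1]
cv2.imwrite('pics/c5.png',np.hstack([cv2.resize(a,(480,240)),cv2.resize(b,(240,240))]))
"
```

```text
t: 29.48
tcp_pos: [0.4784, -0.0978, 0.2145]
tcp_rot: [3.142, 0.002, -0.001]
wrist_force: [0.6, 0.6, 0.1]
finger_gap: 0.0577
finger_force: 0.0
t: 29.85
tcp_pos: [0.4783, -0.0977, 0.189]
tcp_rot: [-3.141, -0.001, 0.002]
wrist_force: [-0.2, 0.3, -1.3]
finger_gap: 0.0577
finger_force: 0.0
t 29.85 g [ 0.478  -0.0977  0.0298] shift units [ 0.028  0.071 -0.009] turn units [-0.001  0.022  0.011] gap 0.0577 F 0.0 [-0.2  0.3 -1.3]
t: 30.48
tcp_pos: [0.4788, -0.0977, 0.1902]
tcp_rot: [3.141, 0.001, 0.002]
wrist_force: [-1.1, 0.1, 5.5]
finger_gap: 0.042
finger_force: 20.0
t 30.48 g [ 0.479  -0.0978  0.031 ] shift units [-0.019  0.066  0.051] turn units [ 0.003 -0.014  0.006] gap 0.042 F 20.0 [-1.1  0.1  5.5]
t: 31.1
tcp_pos: [0.4783, -0.0976, 0.2903]
tcp_rot: [-3.142, -0.001, 0.0]
wrist_force: [0.6, 0.1, -0.7]
finger_gap: 0.0414
finger_force: 20.0
t: 31.72
tcp_pos: [0.5287, -0.0009, 0.2896]
tcp_rot: [3.142, 0.001, -0.001]
wrist_force: [1.0, 0.1, -0.3]
finger_gap: 0.0419
finger_force: 20.0
t: 32.35
tcp_pos: [0.5791, 0.0957, 0.2897]
tcp_rot: [3.142, 0.001, -0.0]
wrist_force: [-0.1, 0.2, -1.0]
finger_gap: 0.0417
finger_force: 20.0
t: 32.72
tcp_pos: [0.5883, 0.113, 0.2895]
tcp_rot: [3.141, 0.0, -0.001]
wrist_force: [0.2, -0.5, -0.1]
finger_gap: 0.0416
finger_force: 20.0
t 32.73 g [0.5882 0.1129 0.1303] shift units [0.016 0.042 3.915] turn units [0.011 0.009 0.001] gap 0.0416 F 20.0 [ 0.2 -0.5 -0.1]
```

View pics/c5.png

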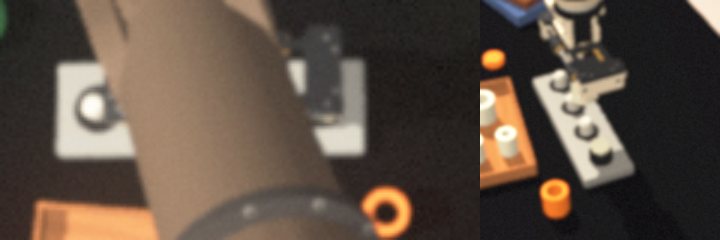

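The picture shows the gripper over the dock near spigot 3 but the arm hides it; I'll check spigot tips from the earlier clear frames.

Run:
```python
from h import *
D3=reload('3')['top'];D4=reload('4');D0=reload('0')['side']
K=np.array([[D3['fx'],0,D3['cx']],[0,D3['fy'],D3['cy']],[0,0,1]]);R=cv2.Rodrigues(D3['rvec'])[0];C=-R.T@D3['tvec']
def spot(im,x,y,z,thr):
    u,v=proj(im,[[x,y,z]])[0];g=im['color'].max(2).astype(float);x0,y0=int(round(u))-5,int(round(v))-5
    w=g[y0:y0+11,x0:x0+11];return x0,y0,w
for x,y,z in((.5904,.252,.048),(.5895,.182,.048),(.5885,.112,.048)):
    x0,y0,w=spot(D3,x,y,z,0);u,v=proj(D3,[[x,y,z]])[0]
    g=cv2.resize(w.astype(np.float32),None,fx=8,fy=8,interpolation=cv2.INTER_CUBIC)
    print('pred',u.round(1)-x0,v.round(1)-y0);print(w.astype(int))
```

```text
pred 5.099999999999994 5.300000000000011
[[223 220 206 181 156 134 119 106 100 101 113]
 [221 207 175 144 136 138 132 118  95  84  85]
 [214 180 148 154 182 201 196 176 139 109  87]
 [196 159 159 212 238 245 243 230 195 148 110]
 [178 151 199 244 252 253 253 250 231 182 140]
 [159 149 222 251 254 254 254 253 245 206 162]
 [144 157 232 252 254 254 254 253 244 211 169]
 [136 149 232 252 254 254 253 250 237 208 177]
 [135 128 207 248 252 253 251 244 227 200 171]
 [144 110 152 215 240 245 242 232 211 181 158]
 [164 109 103 139 178 207 214 204 179 153 127]]
pred 5.5 4.900000000000006
[[222 215 194 166 139 126 118 107 100 100 109]
 [213 190 152 133 139 163 173 156 125  97  88]
 [200 156 135 172 209 227 231 221 178 136 109]
 [178 138 163 223 246 250 250 247 227 175 136]
 [154 137 202 245 252 253 253 253 244 210 163]
 [135 143 223 251 253 254 254 253 248 221 180]
 [128 139 225 252 254 254 254 253 246 220 187]
 [124 125 207 248 253 254 253 251 240 216 190]
 [135 108 158 227 250 252 251 246 230 204 177]
 [145 100 114 171 222 239 241 231 215 178 143]
 [166 113  90 111 148 181 198 196 178 146 115]]
pred 4.800000000000011 4.599999999999994
[[208 175 141 127 125 119 116 107  96 100 125]
 [175 136 130 162 186 184 169 148 121  95  88]
 [135 125 175 224 241 240 231 203 159 114  89]
 [120 160 224 248 252 253 250 238 200 146 105]
 [123 199 245 252 253 254 253 250 227 174 123]
 [130 219 250 253 254 254 254 251 236 189 138]
 [121 206 249 254 254 254 253 249 232 192 146]
 [110 175 241 253 253 253 252 243 222 189 142]
 [ 99 142 213 246 251 250 245 231 207 174 130]
 [ 97 104 150 206 233 237 227 207 176 139 102]
 [111  91  99 134 170 184 174 155 135 109  84]]
```

```bash
python3 -m pendant '[{"x":0,"y":0.05,"z":0.6,"ax":0,"ay":0,"az":0},{"x":0,"y":0,"z":0.9,"ax":0,"ay":0,"az":0},{"x":0,"y":0,"z":0.5,"ax":0,"ay":0,"az":0},{"x":0,"y":0,"z":0.3,"ax":0,"ay":0,"az":0},{"x":0,"y":0,"z":0.2,"ax":0,"ay":0,"az":0}]'
python3 -m pendant '[{"x":0,"y":0,"z":0.2,"ax":0,"ay":0,"az":0},{"x":0,"y":0,"z":0.2,"ax":0,"ay":0,"az":0},{"x":0,"y":0,"z":0,"ax":0,"ay":0,"az":0}]'
python3 -c "
from h import *
need(.588,.112,.051)"
```

```text
t: 33.45
tcp_pos: [0.5885, 0.1126, 0.2393]
tcp_rot: [3.142, 0.001, -0.0]
wrist_force: [-0.1, -0.5, -0.2]
finger_gap: 0.0415
finger_force: 20.0
t: 33.83
tcp_pos: [0.5887, 0.1123, 0.2318]
tcp_rot: [3.141, 0.0, 0.001]
wrist_force: [0.4, -1.1, -1.3]
finger_gap: 0.0418
finger_force: 20.0
t 33.83 g [0.5888 0.1122 0.0726] shift units [-0.04   0.012  1.079] turn units [ 0.005 -0.009  0.004] gap 0.0418 F 20.0 [ 0.4 -1.1 -1.3]
```

```bash
python3 -m pendant '[{"x":0,"y":0,"z":0.2,"ax":0,"ay":0,"az":0},{"x":0,"y":0,"z":0.2,"ax":0,"ay":0,"az":0},{"x":0,"y":0,"z":0,"ax":0,"ay":0,"az":0}]'
python3 -m pendant '[{"x":0,"y":0,"z":0.2,"ax":0,"ay":0,"az":0},{"x":0,"y":0,"z":0.2,"ax":0,"ay":0,"az":0},{"x":0,"y":0,"z":0,"ax":0,"ay":0,"az":0}]'
python3 -c "
from h import *
need(.588,.112,.051)"
```

```text
t: 34.2
tcp_pos: [0.5886, 0.1119, 0.2232]
tcp_rot: [3.141, -0.0, -0.0]
wrist_force: [2.7, -4.9, -3.1]
finger_gap: 0.0415
finger_force: 20.0
t: 34.58
tcp_pos: [0.5886, 0.112, 0.2153]
tcp_rot: [3.141, -0.0, 0.0]
wrist_force: [2.0, -4.9, -2.8]
finger_gap: 0.0416
finger_force: 20.0
t 34.58 g [0.5886 0.1118 0.0561] shift units [-0.031 -0.009  0.257] turn units [ 0.012 -0.001 -0.   ] gap 0.0416 F 20.0 [ 2.  -4.9 -2.8]
```

```bash
python3 -m pendant '[{"x":0.02,"y":0.04,"z":0.2,"ax":0,"ay":0,"az":0},{"x":0,"y":0,"z":0.1,"ax":0,"ay":0,"az":0},{"x":0,"y":0,"z":0,"ax":0,"ay":0,"az":0}]'
python3 -m pendant '[{"x":0,"y":0,"z":0.08,"ax":0,"ay":0,"az":0},{"x":0,"y":0,"z":0,"ax":0,"ay":0,"az":0}]'
```

```text
t: 34.95
tcp_pos: [0.5888, 0.1118, 0.2103]
tcp_rot: [3.141, 0.001, 0.0]
wrist_force: [-1.4, -4.9, 9.6]
finger_gap: 0.0416
finger_force: 20.0
t: 35.2
tcp_pos: [0.5888, 0.1118, 0.21]
tcp_rot: [3.141, 0.001, 0.001]
wrist_force: [-7.5, -5.5, 24.1]
finger_gap: 0.0415
finger_force: 20.0
```

```bash
python3 -m pendant '[{"x":0,"y":0,"z":0,"ax":0,"ay":0,"az":0},{"x":0,"y":0,"z":0,"ax":0,"ay":0,"az":0},{"x":0,"y":0,"z":-0.5,"ax":0,"ay":0,"az":0},{"x":0,"y":0,"z":-1,"ax":0,"ay":0,"az":0},{"x":0,"y":0,"z":-1,"ax":0,"ay":0,"az":0}]' 0.56
python3 -m pendant '[{"x":0,"y":0,"z":-1,"ax":0,"ay":0,"az":0},{"x":0,"y":0,"z":-1,"ax":0,"ay":0,"az":0},{"x":-0.04,"y":1,"z":0,"ax":0,"ay":0,"az":0},{"x":-0.04,"y":1,"z":0,"ax":0,"ay":0,"az":0},{"x":-0.04,"y":1,"z":0,"ax":0,"ay":0,"az":0}]' 0.63
python3 -m pendant '[{"x":-0.04,"y":1,"z":0,"ax":0,"ay":0,"az":0},{"x":-0.04,"y":1,"z":0,"ax":0,"ay":0,"az":0},{"x":-0.04,"y":1,"z":0,"ax":0,"ay":0,"az":0},{"x":-0.04,"y":1,"z":0,"ax":0,"ay":0,"az":0},{"x":-0.04,"y":1,"z":0,"ax":0,"ay":0,"az":0}]'
python3 -m pendant '[{"x":-0.04,"y":1,"z":0,"ax":0,"ay":0,"az":0},{"x":-0.04,"y":1,"z":0,"ax":0,"ay":0,"az":0},{"x":-0.04,"y":1,"z":0,"ax":0,"ay":0,"az":0},{"x":0,"y":0,"z":0,"ax":0,"ay":0,"az":0},{"x":0,"y":0,"z":0,"ax":0,"ay":0,"az":0}]'
python3 - <<'E'
from h import *
need(.5737,-.2197,.03)
d=load('6')
for n in d: print(n,[tuple(float(round(v,1)) for v in b) for b in blobs(white(d[n])) if 120<b[2]<600])
cv2.imwrite('pics/c6.png',cv2.resize(np.hstack([d[n]['color'][90:340,100:420,::-1] for n in('top','side')]),(800,312)))
E
```

```text
t: 35.83
tcp_pos: [0.5888, 0.1121, 0.2589]
tcp_rot: [-3.141, -0.001, 0.0]
wrist_force: [0.0, 0.5, -0.3]
finger_gap: 0.0513
finger_force: 0.0
t: 36.45
tcp_pos: [0.586, 0.0494, 0.2972]
tcp_rot: [3.141, -0.001, -0.003]
wrist_force: [0.6, -0.1, -0.4]
finger_gap: 0.058
finger_force: 0.0
t: 37.08
tcp_pos: [0.5825, -0.0495, 0.2981]
tcp_rot: [3.142, 0.001, 0.0]
wrist_force: [0.2, 0.5, -0.3]
finger_gap: 0.0578
finger_force: 0.0
t: 37.7
tcp_pos: [0.5803, -0.1075, 0.2981]
tcp_rot: [-3.141, -0.002, 0.0]
wrist_force: [-0.9, 1.2, -0.8]
finger_gap: 0.0574
finger_force: 0.0
t 37.7 g [ 0.5803 -0.1074  0.1389] shift units [-0.334  5.616  5.44 ] turn units [-0.009  0.     0.016] gap 0.0574 F 0.0 [-0.9  1.2 -0.8]
side [(274.7, 262.1, 360.0), (343.2, 218.8, 531.0), (273.8, 208.1, 217.0), (166.1, 185.9, 172.0), (185.4, 181.6, 163.0), (170.6, 162.1, 270.0)]
top [(256.7, 381.2, 163.0), (502.1, 340.7, 413.0), (200.5, 275.6, 144.0), (164.9, 261.7, 315.0), (202.7, 254.2, 143.0), (290.5, 183.6, 146.0), (278.4, 192.7, 288.0), (310.4, 129.5, 399.0)]
```

View pics/c6.png

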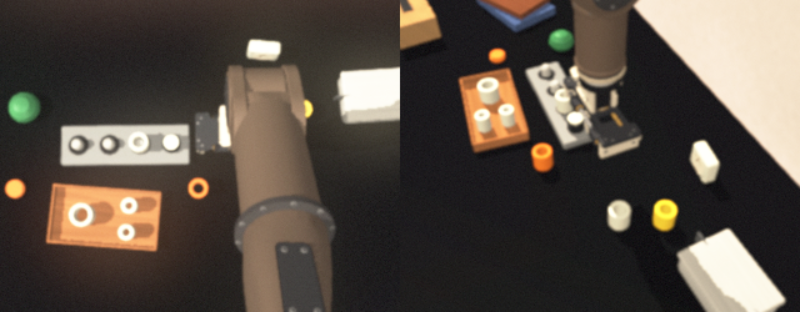

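Sleeve is home on spigot 3, three misfits stand in the tray, A is unmoved.

```bash
python3 -m pendant '[{"x":-0.06,"y":0.94,"z":0,"ax":0,"ay":0,"az":0},{"x":-0.06,"y":0.94,"z":0,"ax":0,"ay":0,"az":0},{"x":-0.06,"y":0.94,"z":0,"ax":0,"ay":0,"az":0},{"x":-0.06,"y":0.94,"z":0,"ax":0,"ay":0,"az":0},{"x":-0.06,"y":0.94,"z":0,"ax":0,"ay":0,"az":0}]'
python3 -m pendant '[{"x":-0.03,"y":0.94,"z":0,"ax":0,"ay":0,"az":0},{"x":0,"y":0,"z":1,"ax":0,"ay":0,"az":0},{"x":0,"y":0,"z":1,"ax":0,"ay":0,"az":0},{"x":0,"y":0,"z":1,"ax":0,"ay":0,"az":0},{"x":0,"y":0,"z":0,"ax":0,"ay":0,"az":0}]'
python3 -c "
from h import *
need(.5737,-.2197,.03)"
python3 -m pendant '[{"x":0,"y":0,"z":1,"ax":0,"ay":0,"az":0},{"x":0,"y":0,"z":0.9,"ax":0,"ay":0,"az":0},{"x":0,"y":0,"z":0.52,"ax":0,"ay":0,"az":0},{"x":0,"y":0,"z":0,"ax":0,"ay":0,"az":0}]'
python3 -c "
from h import *
need(.5737,-.2197,.03)"
python3 -m pendant '[{"x":0,"y":0,"z":0,"ax":0,"ay":0,"az":0},{"x":0,"y":0,"z":0,"ax":0,"ay":0,"az":0},{"x":0,"y":0,"z":0,"ax":0,"ay":0,"az":0},{"x":0,"y":0,"z":0,"ax":0,"ay":0,"az":0},{"x":0,"y":0,"z":0,"ax":0,"ay":0,"az":0}]' 0.25 20
python3 -c "
from h import *
need(.5737,-.2197,.03)"
python3 -m pendant '[{"x":0,"y":0,"z":-1,"ax":0,"ay":0,"az":0},{"x":0,"y":0,"z":-1,"ax":0,"ay":0,"az":0},{"x":0,"y":0,"z":-1,"ax":0,"ay":0,"az":0},{"x":0,"y":0,"z":-1,"ax":0,"ay":0,"az":0},{"x":0,"y":0,"z":-1,"ax":0,"ay":0,"az":0}]'
python3 -c "
from h import *
need(.590,.252,.14)"
```

```text
t: 38.42
tcp_pos: [0.574, -0.2039, 0.2981]
tcp_rot: [3.141, -0.0, -0.0]
wrist_force: [-0.1, -0.4, -0.1]
finger_gap: 0.0578
finger_force: 0.0
t: 39.05
tcp_pos: [0.573, -0.2214, 0.2367]
tcp_rot: [-3.141, -0.001, 0.004]
wrist_force: [-0.4, -0.1, 0.7]
finger_gap: 0.0578
finger_force: 0.0
t 39.05 g [ 0.5726 -0.2213  0.0775] shift units [ 0.064 -0.079  2.377] turn units [-0.011  0.041  0.005] gap 0.0578 F 0.0 [-0.4 -0.1  0.7]
t: 39.55
tcp_pos: [0.5734, -0.221, 0.1891]
tcp_rot: [-3.141, -0.001, 0.002]
wrist_force: [0.2, 0.4, 0.2]
finger_gap: 0.0578
finger_force: 0.0
t 39.55 g [ 0.5732 -0.2209  0.0299] shift units [ 0.025 -0.061 -0.006] turn units [-0.005  0.019  0.008] gap 0.0578 F 0.0 [0.2 0.4 0.2]
t: 40.17
tcp_pos: [0.5739, -0.2211, 0.1903]
tcp_rot: [3.141, 0.001, 0.002]
wrist_force: [0.2, 0.7, 6.2]
finger_gap: 0.0421
finger_force: 20.0
t 40.17 g [ 0.5741 -0.2211  0.0311] shift units [-0.02  -0.072  0.057] turn units [ 0.005 -0.015  0.007] gap 0.0421 F 20.0 [0.2 0.7 6.2]
t: 40.8
tcp_pos: [0.5734, -0.221, 0.2902]
tcp_rot: [-3.141, -0.001, 0.001]
wrist_force: [-0.5, 0.4, -0.4]
finger_gap: 0.0418
finger_force: 20.0
t 40.8 g [ 0.5733 -0.221   0.131 ] shift units [  0.847 -23.647  -0.45 ] turn units [-0.002  0.008  0.008] gap 0.0418 F 20.0 [-0.5  0.4 -0.4]
```

```bash
python3 -m pendant '[{"x":0.05,"y":-0.98,"z":-0.1,"ax":0,"ay":0,"az":0},{"x":0.05,"y":-0.98,"z":-0.1,"ax":0,"ay":0,"az":0},{"x":0.05,"y":-0.98,"z":-0.1,"ax":0,"ay":0,"az":0},{"x":0.05,"y":-0.98,"z":-0.1,"ax":0,"ay":0,"az":0},{"x":0.05,"y":-0.98,"z":0,"ax":0,"ay":0,"az":0}]'
python3 -m pendant '[{"x":0.05,"y":-0.98,"z":0,"ax":0,"ay":0,"az":0},{"x":0.05,"y":-0.98,"z":0,"ax":0,"ay":0,"az":0},{"x":0.05,"y":-0.98,"z":0,"ax":0,"ay":0,"az":0},{"x":0.05,"y":-0.98,"z":0,"ax":0,"ay":0,"az":0},{"x":0.05,"y":-0.98,"z":0,"ax":0,"ay":0,"az":0}]'
python3 -m pendant '[{"x":0.05,"y":-0.98,"z":0,"ax":0,"ay":0,"az":0},{"x":0.05,"y":-0.98,"z":0,"ax":0,"ay":0,"az":0},{"x":0.05,"y":-0.98,"z":0,"ax":0,"ay":0,"az":0},{"x":0.05,"y":-0.98,"z":0,"ax":0,"ay":0,"az":0},{"x":0.05,"y":-0.98,"z":0,"ax":0,"ay":0,"az":0}]'
python3 -m pendant '[{"x":0.02,"y":-0.98,"z":0,"ax":0,"ay":0,"az":0},{"x":0,"y":-0.98,"z":0,"ax":0,"ay":0,"az":0},{"x":0,"y":-0.98,"z":0,"ax":0,"ay":0,"az":0},{"x":0,"y":-0.98,"z":0,"ax":0,"ay":0,"az":0},{"x":0,"y":-0.98,"z":0,"ax":0,"ay":0,"az":0}]'
python3 -m pendant '[{"x":0,"y":-0.98,"z":0,"ax":0,"ay":0,"az":0},{"x":0,"y":-0.98,"z":0,"ax":0,"ay":0,"az":0},{"x":0,"y":-0.98,"z":0,"ax":0,"ay":0,"az":0},{"x":0,"y":-0.98,"z":0,"ax":0,"ay":0,"az":0},{"x":0,"y":0,"z":0,"ax":0,"ay":0,"az":0}]'
python3 -m pendant '[{"x":0,"y":0,"z":0,"ax":0,"ay":0,"az":0}]'
python3 -c "
from h import *
need(.5905,.2515,.051)"
```

```text
t: 41.42
tcp_pos: [0.5787, -0.1213, 0.2976]
tcp_rot: [-3.142, -0.002, 0.0]
wrist_force: [-0.1, 0.6, 0.6]
finger_gap: 0.0421
finger_force: 20.0
t: 42.05
tcp_pos: [0.5836, -0.0237, 0.2977]
tcp_rot: [3.142, 0.001, 0.0]
wrist_force: [0.2, -0.1, -0.9]
finger_gap: 0.0419
finger_force: 20.0
t: 42.68
tcp_pos: [0.5885, 0.0743, 0.2977]
tcp_rot: [3.142, 0.001, -0.0]
wrist_force: [0.7, 0.0, -0.4]
finger_gap: 0.0422
finger_force: 20.0
t: 43.3
tcp_pos: [0.5888, 0.1723, 0.2977]
tcp_rot: [3.142, 0.001, -0.0]
wrist_force: [-0.3, -0.1, -1.7]
finger_gap: 0.0419
finger_force: 20.0
t: 43.92
tcp_pos: [0.5883, 0.2517, 0.2977]
tcp_rot: [-3.141, -0.005, 0.0]
wrist_force: [0.5, 0.3, -1.3]
finger_gap: 0.0418
finger_force: 20.0
t: 44.05
tcp_pos: [0.589, 0.2487, 0.2976]
tcp_rot: [3.141, -0.0, -0.0]
wrist_force: [0.3, -1.0, -0.1]
finger_gap: 0.0422
finger_force: 20.0
t 44.05 g [0.5889 0.2485 0.1384] shift units [ 0.078 -0.153  4.369] turn units [ 0.014  0.001 -0.001] gap 0.0422 F 20.0 [ 0.3 -1.  -0.1]
```

```bash
python3 -m pendant '[{"x":0.08,"y":-0.14,"z":0.8,"ax":0,"ay":0,"az":0},{"x":0,"y":0,"z":1,"ax":0,"ay":0,"az":0},{"x":0,"y":0,"z":0.7,"ax":0,"ay":0,"az":0},{"x":0,"y":0,"z":0.3,"ax":0,"ay":0,"az":0},{"x":0,"y":0,"z":0.2,"ax":0,"ay":0,"az":0}]'
python3 -m pendant '[{"x":0,"y":0,"z":0.2,"ax":0,"ay":0,"az":0},{"x":0,"y":0,"z":0.1,"ax":0,"ay":0,"az":0},{"x":0,"y":0,"z":0,"ax":0,"ay":0,"az":0}]'
python3 -c "
from h import *
need(.5905,.2515,.051)"
```

```text
t: 44.68
tcp_pos: [0.5905, 0.2521, 0.2374]
tcp_rot: [3.142, 0.0, -0.0]
wrist_force: [1.1, 0.9, -0.7]
finger_gap: 0.0419
finger_force: 20.0
t: 45.05
tcp_pos: [0.5906, 0.2519, 0.2318]
tcp_rot: [3.141, 0.0, 0.001]
wrist_force: [0.3, -1.5, -0.9]
finger_gap: 0.0425
finger_force: 20.0
t 45.05 g [0.5906 0.2519 0.0726] shift units [-0.007  0.019  1.082] turn units [ 0.004 -0.006  0.004] gap 0.0425 F 20.0 [ 0.3 -1.5 -0.9]
```

```bash
python3 -m pendant '[{"x":0,"y":0.03,"z":0.2,"ax":0,"ay":0,"az":0},{"x":0,"y":0,"z":0.2,"ax":0,"ay":0,"az":0},{"x":0,"y":0,"z":0,"ax":0,"ay":0,"az":0}]'
python3 -m pendant '[{"x":0,"y":0,"z":0.2,"ax":0,"ay":0,"az":0},{"x":0,"y":0,"z":0.2,"ax":0,"ay":0,"az":0},{"x":0,"y":0,"z":0,"ax":0,"ay":0,"az":0}]'
python3 -c "
from h import *
need(.5905,.2515,.051)"
```

```text
t: 45.42
tcp_pos: [0.5904, 0.2515, 0.2233]
tcp_rot: [3.141, 0.001, -0.001]
wrist_force: [0.6, -0.4, -1.2]
finger_gap: 0.0423
finger_force: 20.0
t: 45.8
tcp_pos: [0.5903, 0.2515, 0.2152]
tcp_rot: [3.141, 0.001, -0.001]
wrist_force: [-0.1, 0.4, -1.1]
finger_gap: 0.0421
finger_force: 20.0
t 45.8 g [0.5903 0.2515 0.056 ] shift units [ 0.011 -0.001  0.252] turn units [0.004 0.006 0.007] gap 0.0421 F 20.0 [-0.1  0.4 -1.1]
```

```bash
python3 -m pendant '[{"x":0,"y":0,"z":0.2,"ax":0,"ay":0,"az":0},{"x":0,"y":0,"z":0.1,"ax":0,"ay":0,"az":0},{"x":0,"y":0,"z":0,"ax":0,"ay":0,"az":0}]'
python3 -m pendant '[{"x":0,"y":0,"z":0.08,"ax":0,"ay":0,"az":0},{"x":0,"y":0,"z":0,"ax":0,"ay":0,"az":0}]'
python3 -m pendant '[{"x":0,"y":0,"z":0,"ax":0,"ay":0,"az":0},{"x":0,"y":0,"z":0,"ax":0,"ay":0,"az":0},{"x":0,"y":0,"z":-0.5,"ax":0,"ay":0,"az":0},{"x":0,"y":0,"z":-1,"ax":0,"ay":0,"az":0},{"x":0,"y":0,"z":-1,"ax":0,"ay":0,"az":0}]' 0.56
python3 -m pendant '[{"x":0,"y":0,"z":-1,"ax":0,"ay":0,"az":0},{"x":0,"y":0,"z":-1,"ax":0,"ay":0,"az":0},{"x":0,"y":1,"z":0,"ax":0,"ay":0,"az":0},{"x":0,"y":1,"z":0,"ax":0,"ay":0,"az":0},{"x":0,"y":1,"z":0,"ax":0,"ay":0,"az":0}]'
python3 -m pendant '[{"x":0,"y":1,"z":0,"ax":0,"ay":0,"az":0},{"x":0,"y":1,"z":0,"ax":0,"ay":0,"az":0},{"x":0,"y":1,"z":0,"ax":0,"ay":0,"az":0},{"x":0,"y":1,"z":0,"ax":0,"ay":0,"az":0},{"x":0,"y":1,"z":0,"ax":0,"ay":0,"az":0}]' 0 10
python3 -m pendant '[{"x":-0.1,"y":1,"z":0,"ax":0,"ay":0,"az":0},{"x":0,"y":1,"z":0,"ax":0,"ay":0,"az":0},{"x":0,"y":0.5,"z":0,"ax":0,"ay":0,"az":0},{"x":0,"y":0,"z":0,"ax":0,"ay":0,"az":0},{"x":0,"y":0,"z":0,"ax":0,"ay":0,"az":0}]'
python3 - <<'E'
from h import *
need(.588,.0415,.074)
d=load('7')
cv2.imwrite('pics/c7.png',cv2.resize(np.hstack([d[n]['color'][90:340,100:420,::-1] for n in('top','side')]),(800,312)))
E
```

```text
t: 46.18
tcp_pos: [0.5903, 0.2515, 0.2104]
tcp_rot: [3.141, 0.001, 0.0]
wrist_force: [-1.8, -2.6, 8.4]
finger_gap: 0.0422
finger_force: 20.0
t: 46.42
tcp_pos: [0.5903, 0.2515, 0.2102]
tcp_rot: [3.142, 0.001, 0.001]
wrist_force: [-7.0, -4.4, 21.1]
finger_gap: 0.0421
finger_force: 20.0
t: 47.05
tcp_pos: [0.5906, 0.2517, 0.2599]
tcp_rot: [-3.141, -0.001, -0.001]
wrist_force: [-0.0, 0.3, -0.1]
finger_gap: 0.0516
finger_force: 0.0
t: 47.68
tcp_pos: [0.5902, 0.189, 0.2974]
tcp_rot: [3.14, -0.001, -0.002]
wrist_force: [-0.1, 0.5, 0.3]
finger_gap: 0.0512
finger_force: 0.0
t: 48.3
tcp_pos: [0.5905, 0.0902, 0.2981]
tcp_rot: [3.142, 0.001, 0.0]
wrist_force: [-0.6, -0.2, -0.0]
finger_gap: 0.0061
finger_force: 0.0
t: 48.92
tcp_pos: [0.5885, 0.0425, 0.2981]
tcp_rot: [-3.141, -0.002, -0.0]
wrist_force: [-0.6, 0.6, -0.7]
finger_gap: 0.0005
finger_force: 0.0
t 48.92 g [0.5885 0.0426 0.1389] shift units [-0.027  0.058  3.247] turn units [-0.01  -0.002  0.022] gap 0.0005 F 0.0 [-0.6  0.6 -0.7]
```

View pics/c7.png

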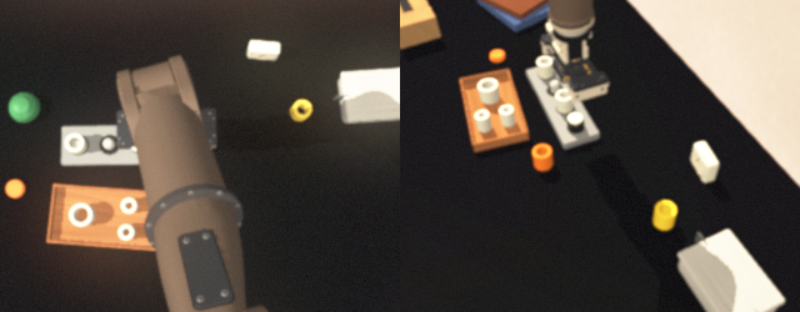

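Both matching sleeves are on spigots 1 and 3; gripper is over the plunger. Press.

```bash
python3 -m pendant '[{"x":-0.03,"y":0.05,"z":0.8,"ax":0,"ay":0,"az":0},{"x":0,"y":0,"z":1,"ax":0,"ay":0,"az":0},{"x":0,"y":0,"z":1,"ax":0,"ay":0,"az":0},{"x":0,"y":0,"z":0.3,"ax":0,"ay":0,"az":0},{"x":0,"y":0,"z":0,"ax":0,"ay":0,"az":0}]'
python3 -m pendant '[{"x":0,"y":0,"z":0.2,"ax":0,"ay":0,"az":0},{"x":0,"y":0,"z":0.2,"ax":0,"ay":0,"az":0},{"x":0,"y":0,"z":0,"ax":0,"ay":0,"az":0}]'
python3 -m pendant '[{"x":0,"y":0,"z":0.1,"ax":0,"ay":0,"az":0},{"x":0,"y":0,"z":0.1,"ax":0,"ay":0,"az":0},{"x":0,"y":0,"z":0,"ax":0,"ay":0,"az":0}]'
```

```text
t: 49.65
tcp_pos: [0.5877, 0.0407, 0.2355]
tcp_rot: [3.141, 0.001, -0.002]
wrist_force: [0.4, -0.4, -0.5]
finger_gap: 0.0006
finger_force: 0.0
t: 50.02
tcp_pos: [0.5883, 0.0407, 0.2285]
tcp_rot: [-3.141, -0.001, -0.002]
wrist_force: [0.9, 0.0, 3.8]
finger_gap: 0.0004
finger_force: 1.8
t: 50.4
tcp_pos: [0.5883, 0.0407, 0.2244]
tcp_rot: [-3.141, -0.001, -0.002]
wrist_force: [1.0, -1.3, 5.7]
finger_gap: 0.0002
finger_force: 2.8
```

```bash
python3 -m pendant '[{"x":0,"y":0,"z":0.15,"ax":0,"ay":0,"az":0},{"x":0,"y":0,"z":0.1,"ax":0,"ay":0,"az":0},{"x":0,"y":0,"z":0,"ax":0,"ay":0,"az":0}]'
python3 -m pendant '[{"x":0,"y":0,"z":0.1,"ax":0,"ay":0,"az":0},{"x":0,"y":0,"z":0,"ax":0,"ay":0,"az":0}]'
```

```text
t: 50.78
tcp_pos: [0.5883, 0.0407, 0.2196]
tcp_rot: [-3.141, -0.001, -0.002]
wrist_force: [1.1, 0.4, 7.5]
finger_gap: 0.0005
finger_force: 3.9
t: 51.02
tcp_pos: [0.5883, 0.0407, 0.2191]
tcp_rot: [-3.142, -0.001, -0.003]
wrist_force: [-5.1, -0.5, 24.1]
finger_gap: 0.0006
finger_force: 12.1
```

Bottomed out (force jump at full stroke). Hold briefly, release, move clear and look.

```bash
python3 -m pendant '[{"x":0,"y":0,"z":0.03,"ax":0,"ay":0,"az":0},{"x":0,"y":0,"z":0,"ax":0,"ay":0,"az":0},{"x":0,"y":0,"z":0,"ax":0,"ay":0,"az":0},{"x":0,"y":0,"z":-0.5,"ax":0,"ay":0,"az":0},{"x":0,"y":0,"z":-0.8,"ax":0,"ay":0,"az":0}]'
python3 -m pendant '[{"x":0,"y":0,"z":-1,"ax":0,"ay":0,"az":0},{"x":0,"y":0,"z":-1,"ax":0,"ay":0,"az":0},{"x":0,"y":0,"z":-1,"ax":0,"ay":0,"az":0},{"x":0,"y":0,"z":-1,"ax":0,"ay":0,"az":0},{"x":0,"y":1,"z":-1,"ax":0,"ay":0,"az":0}]'
python3 -m pendant '[{"x":0,"y":1,"z":-1,"ax":0,"ay":0,"az":0},{"x":0,"y":1,"z":-1,"ax":0,"ay":0,"az":0},{"x":0,"y":1,"z":0,"ax":0,"ay":0,"az":0},{"x":0,"y":1,"z":0,"ax":0,"ay":0,"az":0},{"x":0,"y":1,"z":0,"ax":0,"ay":0,"az":0}]'
python3 -m pendant '[{"x":0,"y":1,"z":0,"ax":0,"ay":0,"az":0},{"x":0,"y":1,"z":0,"ax":0,"ay":0,"az":0},{"x":0,"y":1,"z":0,"ax":0,"ay":0,"az":0},{"x":0,"y":1,"z":0,"ax":0,"ay":0,"az":0},{"x":0,"y":1,"z":0,"ax":0,"ay":0,"az":0}]'
python3 -m pendant '[{"x":0,"y":1,"z":0,"ax":0,"ay":0,"az":0},{"x":0,"y":1,"z":0,"ax":0,"ay":0,"az":0},{"x":0,"y":1,"z":0,"ax":0,"ay":0,"az":0},{"x":0,"y":1,"z":0,"ax":0,"ay":0,"az":0},{"x":0,"y":0,"z":0,"ax":0,"ay":0,"az":0}]'
python3 - <<'E'
from h import *
d=load('8')
B={n:blobs(white(d[n],215),20) for n in d}
for nm,x,y,z,r,h in [('s3',.5885,.1115,.042,.021,.044),('s1',.590,.2515,.042,.021,.044),('cap',.588,.041,.049,.017,.008)]:
    q=[min(B[n],key=lambda b:np.hypot(*(np.array(b[:2])-cyl(d[n],x,y,z,r,h)[:2]))) for n in('side','top')]
    p,e=fit(d,q[0][:2],q[1][:2],r,h,(x,y,z));print(nm,p.round(4),round(e,2),q[0][2],q[1][2])
cv2.imwrite('pics/c8.png',cv2.resize(np.hstack([d[n]['color'][60:384,60:512,::-1] for n in('top','side')]),(800,290)))
cv2.imwrite('pics/c8s.png',cv2.resize(d['side']['color'][120:230,140:280,::-1],(700,550),interpolation=cv2.INTER_CUBIC))
E
```

```text
t: 51.65
tcp_pos: [0.5875, 0.0405, 0.2425]
tcp_rot: [3.141, 0.001, -0.002]
wrist_force: [0.0, -0.6, 0.4]
finger_gap: 0.0004
finger_force: 0.0
t: 52.28
tcp_pos: [0.5873, 0.022, 0.3431]
tcp_rot: [-3.141, -0.005, 0.002]
wrist_force: [-0.1, -0.4, -0.4]
finger_gap: 0.0004
finger_force: 0.0
t: 52.9
tcp_pos: [0.5876, -0.0806, 0.3815]
tcp_rot: [-3.142, -0.001, 0.003]
wrist_force: [0.3, -0.1, -0.5]
finger_gap: 0.0005
finger_force: 0.0
t: 53.52
tcp_pos: [0.588, -0.1808, 0.3826]
tcp_rot: [3.142, 0.001, 0.0]
wrist_force: [-0.3, 0.3, -0.1]
finger_gap: 0.0006
finger_force: 0.0
t: 54.15
tcp_pos: [0.5876, -0.2617, 0.3823]
tcp_rot: [3.141, -0.004, -0.001]
wrist_force: [0.4, 0.5, 0.3]
finger_gap: 0.0
finger_force: 0.0
s3 [0.5891 0.1134 0.0607] 0.36 117 213
s1 [0.5906 0.2538 0.0596] 0.16 83 216
cap [0.5879 0.0409 0.052 ] 0.38 88 120
```

View pics/c8.png

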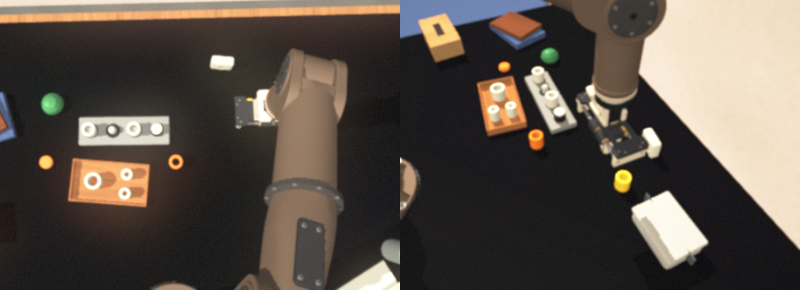

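View pics/c8s.png

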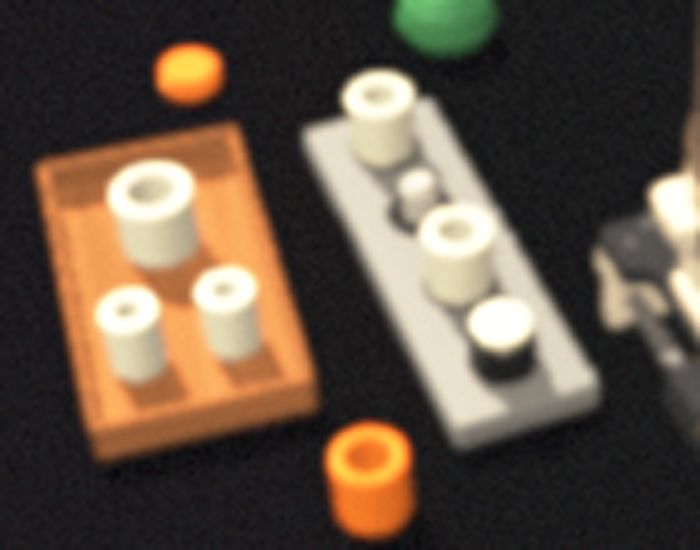

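Both sleeves sit flat on the slab, the cap is up, all three misfits stand in the tray, and the bystanders are undisturbed.

```bash
python3 -c "
from station import order
print(order.job_done())"
```

```text
the job is handed in; nothing more can be done
None
```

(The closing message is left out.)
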